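# Close the pinwheel layer of slide cartons

### The arm

A 6-joint arm with a two-finger parallel gripper is mounted at the origin on the work surface. World frame = base frame: x ahead of the robot, y to its left, z up, the work surface at z = 0. Lengths are in m, angles in rad, forces in N, time in s.
With the tool pointing down it reaches from about 0.25 to 0.725 m from the base axis. Payload 9.7 kg.
Tool frame: the origin (TCP) lies at the very end of the fingers, on their centre line; the grasp point (between the pads) lies grip_point_offset behind it (grip_point_offset is the distance from the TCP to the grasp point, in m); z points along the fingers, y is the direction in which the jaws open and shut (so a half turn about z gives the same grasp; the last joint's range is limited). The gripper opens to 85 mm and grips with 20 to 120 N. Pads are 22 mm wide; open, the fingers measure 114 mm over their backs; the gripper's body (76 mm by 85 mm) begins 54 mm behind the grasp point. The pads swing forward as they close: fully open they stand 13 mm farther back than shut.
Start: joints at [1.176, 0.087, 0.176, 1.66, 0, 1.571], TCP at [0.212, 0.508, 0.231] pointing down, gripper open.
Joint ranges: [-3.13, 3.13], [-0.85, 1.81], [-1.15, 1.24], [-2.2, 2.28], [-1.44, 1.52], [-3.14, 3.14]. Speed limits (rad/s): [2.22, 2.22, 2.57, 3.14, 3.14, 3.14].

### API

Orientations are given as [roll, pitch, yaw] about the fixed x, y, z axes, in that order (R = Rz(yaw) Ry(pitch) Rx(roll)).
In Python, from cell import sense, camera, close_job, grip_point_offset gives the robot as it stands. The module is installed in compiled form; this text tells all that it offers.
- The arm moves only by the tool servo_tool, never from a script. Its argument "deltas" is a list of rows, each a list of 5 numbers: the finger opening in mm, from 0 to 85.4, then the shift along the tool's x, y, z in mm, then the turn about the tool's z in rad. A call has 1 to 10 rows; each row shifts and turns the pose as measured when the row begins, along the tool's axes as they then stand; what a row does not reach is not made up. A row lasts 1/10 s, in which the tool goes at most 50 mm and 8.59 degrees, less where a joint would pass 70% of its speed; a pose out of reach is approached as far as the arm can. A call with a gripper value outside its range is refused whole. The fingers move at their own pace and stop on an object; "newtons" is the grip in N (left out, the last holds). Time passes only in rows, so rows that do not move let the fingers close. It gives the time, the measured TCP pose, the force and the opening at its end, in the units of the state.
- sense(): the state, without advancing time (a new reading comes with each control period).
- camera(name): name is "scene" or "side" or "wrist"; returns a dict with "color" (420x560x3 uint8, red, green, blue), "fx", "fy", "cx", "cy" (pixels), "dist_coeffs" ([k1, k2, p1, p2, k3] as OpenCV has them; the pictures are not rectified), "T" (4x4, takes a point from camera to world coordinates). Camera axes: x right, y down, z forward; pixel columns grow to the right and rows downward; lengths in m; the calibration is good to about 2 mm. A picture is of the moment at which its call begins. There is no depth.
- close_job(): hands the job in, once; it reports no verdict.
The state is a dict: "t": time; "joints": joint angles; "joint_velocities": joint speeds; "effort": joint torques, N m; "position": TCP position; "tool_rot": TCP orientation; "force": force on the tool from outside, world axes, zero at the start; "torque": the same for the moment, N m; "width": opening from 0.0 (shut) to 1.0 (fully open).
Only numpy, scipy, OpenCV 4.12 (cv2) and the standard library are available. Lean on these libraries where they do the work, as an engineer would, in place of code of your own. Each camera call takes 0.05 s, during which the arm holds its last target.

### The job

Finish the layer of slide cartons on the black shipping plate: two cartons already lie in the corner of its rails, and the one lying askew on the plate and the one on the bench must be added, so that the four lie flat in a pinwheel, a square ring round a small square hole, each turned a quarter turn from its neighbours with its end butting against the next one's side. Slide them up snug, with no gaps between the cartons or along the rails, and leave the two first cartons in their places. Leave the bottle, the lens and the slide tray on the bench alone, and let go of everything at the end.

Things in the scene. Friction and masses are not known exactly. Their poses are not given: they have to be found in the camera images.
- plate: black shipping plate, 260 x 260 mm and 12 mm thick, fixed flat on the bench. Origin: centre of its underside; x points to its far edge, y to its left edge, z up. Aluminium stop rails 12 mm wide, 15 mm high above the plate's top, stand along the far (+x) and the left (+y) edge; their inner faces lie at x = +118 mm and y = +118 mm. The near and right edges are open.
- place_left (a point): centre of the place of the carton still missing at the near left of the pinwheel, 30 mm above the plate's underside (at x -12, y +68 mm in the plate's frame; axes as the plate's). The carton there lies crosswise (length along the plate's y): left end against the left rail, far side against the near end of carton_a.
- place_right (a point): centre of the place of the carton still missing at the near right of the pinwheel, 30 mm above the plate's underside (at x +8, y -12 mm in the plate's frame; axes as the plate's). The carton there lies lengthwise (length along the plate's x): far end against the near side of carton_b, left side against the right end of the carton in the left place.
- carton_a_mid (a point): plain brown cardboard carton of microscope slides, 100 mm long x 60 mm wide x 36 mm high, about 0.18 to 0.35 kg, with a small blank white label on top. This point is its centre (18 mm above its underside); x runs along its length, y along its width, z up. All four cartons are alike. Already in place in the far left corner, lengthwise (length along the plate's x): centre at about x +68, y +88 mm in the plate's frame. Loose.
- carton_b_mid (a point): plain brown cardboard carton of microscope slides, 100 mm long x 60 mm wide x 36 mm high, about 0.18 to 0.35 kg, with a small blank white label on top. This point is its centre (18 mm above its underside); x runs along its length, y along its width, z up. All four cartons are alike. Already in place along the far rail, crosswise (length along the plate's y), left end against carton_a: centre at about x +88, y +8 mm in the plate's frame. Loose.
- carton_c_mid (a point): plain brown cardboard carton of microscope slides, 100 mm long x 60 mm wide x 36 mm high, about 0.18 to 0.35 kg, with a small blank white label on top. This point is its centre (18 mm above its underside); x runs along its length, y along its width, z up. All four cartons are alike. At the start it lies askew near the plate's near side, roughly crosswise. It may go to either free place.
- carton_d_mid (a point): plain brown cardboard carton of microscope slides, 100 mm long x 60 mm wide x 36 mm high, about 0.18 to 0.35 kg, with a small blank white label on top. This point is its centre (18 mm above its underside); x runs along its length, y along its width, z up. All four cartons are alike. At the start it lies on the bench to the right of the plate. It may go to either free place.
- oil_bottle: small amber bottle with black cap, 34 mm diameter, 65 mm high, standing on the bench left of the plate; origin at the centre of its underside. Leave alone.
- objective: steel objective lens standing on its thread, 36 mm diameter, 50 mm high, on the bench far right; origin at the centre of its underside. Leave alone.
- slide_tray: low white open tray with dividers, 90 x 120 x 20 mm, on the bench at the near left; origin at the centre of its underside. Leave alone.
Things that resemble listed ones, but are neither listed nor needed, are in the scene too. Leave any blue or purple look-alike of the part that bears carton_d_mid alone.

How it is judged:
By the outcome, as a careful person would: the job done as asked, in the order asked, and still so for the second after the job is handed in, with the robot touching nothing.
It also fails if it takes over 72 s, if anything falls off the work surface, if the arm or the gripper's body presses on something with over 40 N, if the wrist force passes 120 N, or if a joint passes its speed limit or range.

## Working session

There is one attempt and no reset: what is moved stays moved. The work goes in short steps, Python scripts to look and compute and a tool call to move; the robot and the scene stay as the last step left them, time stands still between calls to the robot, and variables do not carry over. Pictures are saved under pics/ and viewed, and the job is handed in when it is done.

Besides the shell and the picture viewer there is one more tool, called after "Call:" as name([rows], argument=value, ...), one row to a line, values as JSON. servo_tool: Moves the arm, as the interface text tells. Its arguments: {"type":"object","properties":{"deltas":{"type":"array","items":{"type":"array","items":{"type":"number"}}},"newtons":{"type":"number"}},"required":["deltas"]}

```bash
mkdir -p pics; python3 - <<'E'
from cell import *
import cv2
print(grip_point_offset); s=sense(); print(s)
for n in ["scene","side","wrist"]:
    c=camera(n); cv2.imwrite(f"pics/{n}0.png",c["color"][:,:,::-1]); print(n,c["fx"],c["cx"],c["cy"],c["dist_coeffs"],c["T"])
E
```

```text
0.0187
{'t': 0.0, 'joints': array([1.17600413e+00, 8.75060674e-02, 1.75121939e-01, 1.65976673e+00,
       1.73121493e-06, 1.57082289e+00]), 'joint_velocities': array([ 6.03717225e-05, -3.17470052e-03,  9.19191929e-04,  1.16428409e-03,
       -2.64922711e-04,  2.53595491e-04]), 'effort': array([ 9.79873512e-04, -5.20388138e+01,  4.64802253e+01,  1.63606089e-02,
        9.59335011e-05,  2.07424861e-06]), 'position': array([0.21145547, 0.50749288, 0.23055151]), 'tool_rot': array([-3.14023812e+00, -1.69523566e-06,  2.74677390e+00]), 'force': array([-0.62685326, -0.04716775,  0.86715794]), 'torque': array([ 0.02133376, -0.04323419,  0.00021652]), 'width': 0.9979364597884653}
scene 473.4987018932205 285.06145826797393 209.78040683580096 [-0.09340787  0.          0.          0.          0.        ] [[ 0.87021208  0.38633592 -0.30573762  0.84229848]
 [ 0.49267527 -0.68059425  0.54227534 -0.6590891 ]
 [ 0.00141718 -0.62252392 -0.78259949  0.94651647]
 [ 0.          0.          0.          1.        ]]
side 482.73405170712624 278.44958980191484 202.5277450253414 [0.01150914 0.         0.         0.         0.        ] [[ 0.97055805 -0.11767683  0.21016481  0.21644271]
 [-0.24054227 -0.51884719  0.82032738 -1.18863493]
 [ 0.0125099  -0.84672886 -0.53187756  0.80473948]
 [ 0.          0.          0.          1.        ]]
wrist 366.72592672279075 275.4728782052297 199.20375080890352 [-0.08145678  0.          0.          0.          0.        ] [[ 3.86134670e-01  8.78111041e-01  2.82526135e-01  1.38705889e-01]
 [ 9.22442258e-01 -3.67396756e-01 -1.18827200e-01  5.37811471e-01]
 [-5.44291176e-04  3.06497348e-01 -9.51871357e-01  3.73306027e-01]
 [ 0.00000000e+00  0.00000000e+00  0.00000000e+00  1.00000000e+00]]
```

View pics/scene0.png

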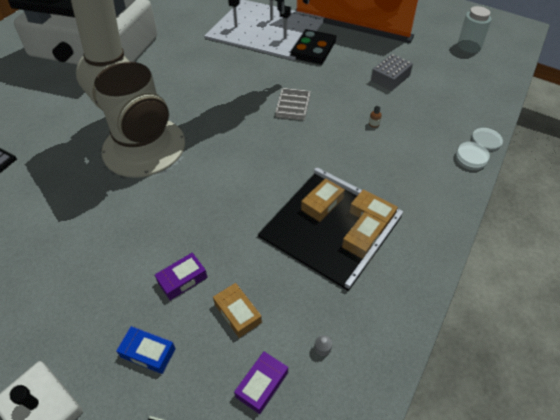

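View pics/side0.png

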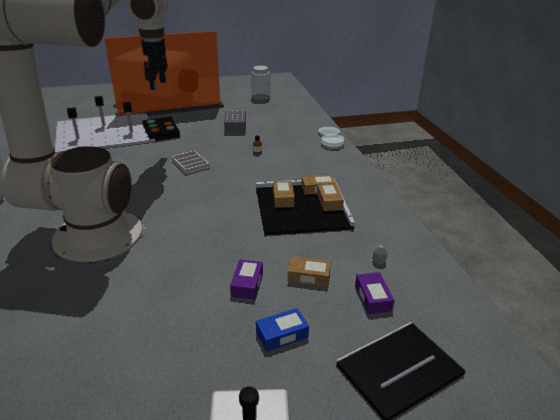

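View pics/wrist0.png

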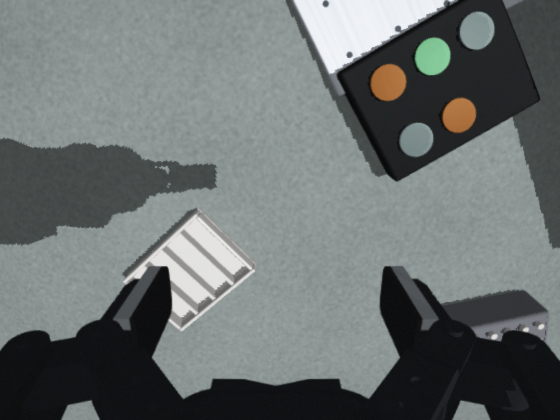

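The scene view shows the plate, with its rail corner at about (402,212). Cartons a and b are at (375,208) and (366,233), c is at (323,198), and brown d is on the bench at (238,310). I'll enlarge these for corner measurement.

```bash
cat > h.py <<'E'
import numpy as np, cv2
from cell import *
def K(c): return np.array([[c["fx"],0,c["cx"]],[0,c["fy"],c["cy"]],[0,0,1.]])
def topl(c,px,z):
    p=cv2.undistortPoints(np.array(px,float).reshape(-1,1,2),K(c),np.array(c["dist_coeffs"])).reshape(-1,2)
    d=np.c_[p,np.ones(len(p))]@c["T"][:3,:3].T; o=c["T"][:3,3]
    return o+d*((z-o[2])/d[:,2])[:,None]
def proj(c,P):
    Ti=np.linalg.inv(c["T"]); r,_=cv2.Rodrigues(Ti[:3,:3])
    return cv2.projectPoints(np.array(P,float).reshape(-1,1,3),r,Ti[:3,3],K(c),np.array(c["dist_coeffs"]))[0].reshape(-1,2)
def crop(c,x0,y0,x1,y1,s,name):
    im=c["color"][y0:y1,x0:x1,::-1]; im=cv2.resize(im,None,fx=s,fy=s,interpolation=cv2.INTER_CUBIC)
    for x in range((x0+9)//10*10,x1,10):
        cv2.line(im,(int((x-x0+.5)*s),0),(int((x-x0+.5)*s),6),(0,255,255),1)
        if x%20==0: cv2.putText(im,str(x),(int((x-x0)*s)-8,18),0,.4,(0,255,255))
    for y in range((y0+9)//10*10,y1,10):
        cv2.line(im,(0,int((y-y0+.5)*s)),(6,int((y-y0+.5)*s)),(0,255,255),1)
        if y%20==0: cv2.putText(im,str(y),(8,int((y-y0)*s)+6),0,.4,(0,255,255))
    cv2.imwrite("pics/"+name,im)
E
python3 - <<'E'
from h import *
c=camera("scene"); crop(c,250,160,410,290,4.6,"s1.png"); crop(c,205,275,275,340,8,"s2.png")
c=camera("side"); crop(c,250,165,360,240,7,"d1.png"); crop(c,280,245,340,295,10,"d2.png")
E
```

```text
(no output)
```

View pics/s1.png

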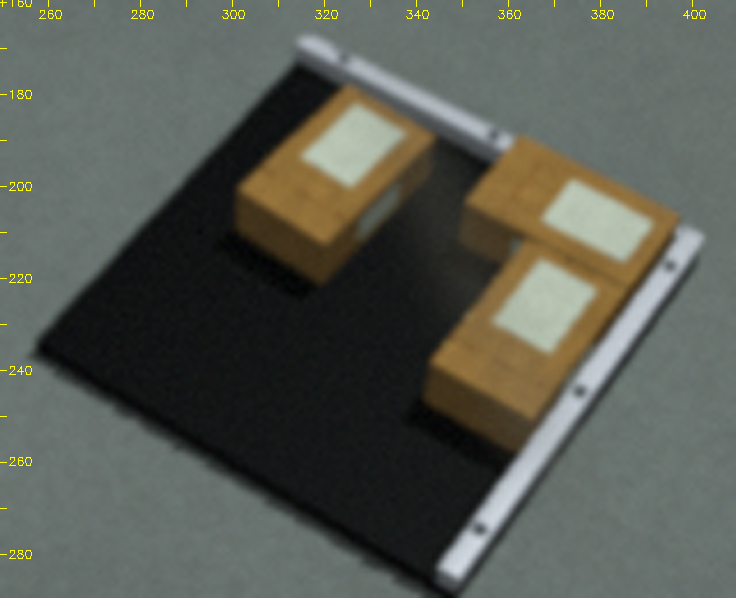

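View pics/s2.png

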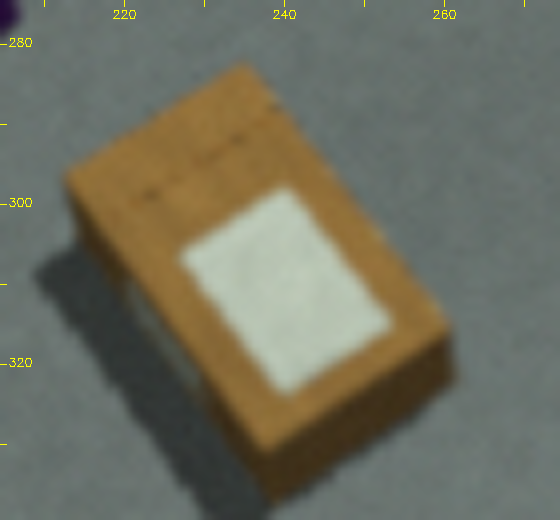

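View pics/d1.png

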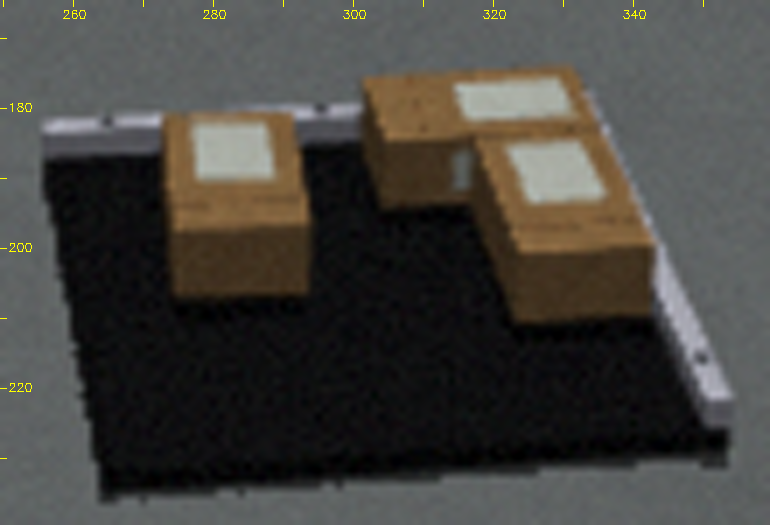

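View pics/d2.png

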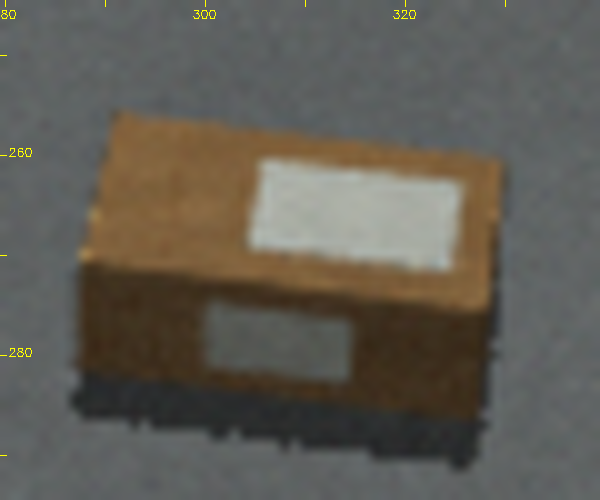

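```bash
cat >> h.py <<'E'
def rect(c,pts,z,label=""):
    P=topl(c,pts,z)[:,:2]; e=[P[(i+1)%4]-P[i] for i in range(4)]; L=[np.linalg.norm(v)*1000 for v in e]
    i=int(np.argmax([L[0]+L[2],L[1]+L[3]])); v=e[i]-e[i+2]; a=np.degrees(np.arctan2(v[1],v[0]))
    a=(a+90)%180-90
    print(label,"ctr",(P.mean(0)*1000).round(1),"edges",np.round(L,1),"len-yaw deg",round(a,1))
    return P.mean(0),a
E
python3 - <<'E'
from h import *
def f(l,s,x,y): return [((p+.5)/s-.5+x,(q+.5)/s-.5+y) for p,q in l]
c=camera("scene")
S=lambda l:f(l,4.6,250,160)
rect(c,S([(237,191),(347,84),(437,138),(328,243)]),.048,"c")
rect(c,S([(465,203),(520,136),(680,217),(625,283)]),.048,"a")
rect(c,S([(428,362),(527,240),(625,287),(527,413)]),.048,"b")
rect(c,f([(64,175),(247,63),(450,325),(268,450)],8,205,275),.036,"d")
print("plate", topl(c,S([(37,346),(295,62)]),.012)*1000, topl(c,S([(704,235),(303,36),(437,570),(463,578)]),.027)*1000)
c=camera("side")
S=lambda l:f(l,7,250,165)
rect(c,S([(163,113),(294,115),(308,224),(173,230)]),.048,"c")
rect(c,S([(361,78),(577,66),(605,129),(384,140)]),.048,"a")
rect(c,S([(473,137),(607,131),(655,243),(520,252)]),.048,"b")
rect(c,f([(117,112),(502,162),(485,307),(80,260)],10,280,245),.036,"d")
print("plate", topl(c,S([(43,185),(98,490)]),.012)*1000, topl(c,S([(43,121),(733,398),(707,405)]),.027)*1000)
E
```

```text
c ctr [550.4  51.2] edges [99.9 61.7 96.6 58.9] len-yaw deg 79.6
a ctr [673.5  84.2] edges [58.6 98.1 56.6 95.4] len-yaw deg -5.3
b ctr [683.3   2.5] edges [97.6 57.1 98.1 56.2] len-yaw deg 82.6
d ctr [ 525.3 -305.9] edges [58.6 97.6 57.8 99. ] len-yaw deg -23.7
plate [[ 457.67383786 -111.73701383   12.        ]
 [ 482.16177578  136.31625107   12.        ]] [[ 739.47685748  120.25245673   27.        ]
 [ 482.52078657  144.1848605    27.        ]
 [ 700.6812575  -138.49414429   27.        ]
 [ 713.48616949 -136.34198652   27.        ]]
c ctr [548.7  53.3] edges [ 59.4  94.8  58.3 101.5] len-yaw deg 78.7
a ctr [673.9  86.1] edges [102.2  59.3 101.   57.7] len-yaw deg -6.6
b ctr [684.9   4.7] edges [61.3 96.3 58.9 98.4] len-yaw deg 83.2
d ctr [ 523.7 -304.7] edges [98.3 56.2 99.  59. ] len-yaw deg -24.0
plate [[ 475.29879945  117.58596783   12.        ]
 [ 448.74543295 -119.95362096   12.        ]] [[ 482.10190045  149.68455545   27.        ]
 [ 710.92112429 -135.76281872   27.        ]
 [ 698.69245212 -138.14584846   27.        ]]
```

```bash
cat >> h.py <<'E'
def plan(x,y,z,yawdeg,n,w=None):
    """world mm target -> tool-frame per-row shifts"""
    s=sense(); p=s["position"]*1000; ps=s["tool_rot"][2]; dy=np.radians(yawdeg)-ps
    dy=(dy+np.pi)%(2*np.pi)-np.pi
    d=(np.array([x,y,z])-p)/n; rows=[]
    for k in range(n):
        a=ps+dy*k/n
        rows.append([round(v,1) for v in (d[0]*np.cos(a)+d[1]*np.sin(a), d[0]*np.sin(a)-d[1]*np.cos(a), -d[2])]+[round(-dy/n,3)])
    print("t",s["t"],"pos",p.round(1),"rpy deg",np.degrees(s["tool_rot"]).round(2),"F",s["force"].round(1),"w mm",round(s["width"]*85.4,1))
    for r in rows: print(r)
E
python3 -c "
from h import *
plan(530,20,270,80,14)"
```

```text
t 0.35 pos [211.5 507.6 231.1] rpy deg [-179.98    0.    157.38] F [-0.   0.3  0.7] w mm 85.4
[np.float64(-34.4), np.float64(-23.4), np.float64(-2.8), np.float64(0.096)]
[np.float64(-36.5), np.float64(-20.0), np.float64(-2.8), np.float64(0.096)]
[np.float64(-38.2), np.float64(-16.4), np.float64(-2.8), np.float64(0.096)]
[np.float64(-39.6), np.float64(-12.6), np.float64(-2.8), np.float64(0.096)]
[np.float64(-40.7), np.float64(-8.7), np.float64(-2.8), np.float64(0.096)]
[np.float64(-41.3), np.float64(-4.8), np.float64(-2.8), np.float64(0.096)]
[np.float64(-41.6), np.float64(-0.8), np.float64(-2.8), np.float64(0.096)]
[np.float64(-41.5), np.float64(3.2), np.float64(-2.8), np.float64(0.096)]
[np.float64(-41.0), np.float64(7.2), np.float64(-2.8), np.float64(0.096)]
[np.float64(-40.1), np.float64(11.1), np.float64(-2.8), np.float64(0.096)]
[np.float64(-38.8), np.float64(14.9), np.float64(-2.8), np.float64(0.096)]
[np.float64(-37.2), np.float64(18.6), np.float64(-2.8), np.float64(0.096)]
[np.float64(-35.2), np.float64(22.1), np.float64(-2.8), np.float64(0.096)]
[np.float64(-33.0), np.float64(25.4), np.float64(-2.8), np.float64(0.096)]
```

Call:
servo_tool([
  [85, -34, -23, -3, 0.096],
  [85, -36, -20, -3, 0.096],
  [85, -38, -16, -3, 0.096],
  [85, -40, -13, -3, 0.096],
  [85, -41, -9, -3, 0.096],
  [85, -41, -5, -3, 0.096],
  [85, -42, -1, -3, 0.096],
  [85, -42, 3, -3, 0.096],
  [85, -41, 7, -3, 0.096],
  [85, -40, 11, -3, 0.096],
], newtons=50)

```text
t: 1.35
position: [0.4386, 0.1465, 0.261]
tool_rot: [3.141, 0.001, 1.759]
force: [0.4, 0.9, -0.5]
width: 0.995
```

```bash
sed -i 's/\[round(v,1) for v/[float(round(v,1)) for v/; s/\[round(-dy\/n,3)\]/[float(round(-dy\/n,3))]/' h.py; python3 -c "
from h import *
plan(530,20,260,80,5)"
```

```text
t 1.35 pos [438.6 146.5 261. ] rpy deg [1.7995e+02 4.0000e-02 1.0077e+02] F [ 0.4  0.9 -0.5] w mm 85.0
[-28.3, 13.2, 0.2, 0.072]
[-27.2, 15.2, 0.2, 0.072]
[-26.1, 17.2, 0.2, 0.072]
[-24.8, 19.0, 0.2, 0.072]
[-23.3, 20.8, 0.2, 0.072]
```

Call:
servo_tool([
  [85, -28, 13, 0, 0.072],
  [85, -27, 15, 0, 0.072],
  [85, -26, 17, 0, 0.072],
  [85, -25, 19, 0, 0.072],
  [85, -25, 21, 0, 0.072],
  [85, 0, 0, 0, 0],
])

```text
t: 1.95
position: [0.5331, 0.0073, 0.2616]
tool_rot: [3.139, 0.0, 1.374]
force: [-1.0, 0.3, -0.8]
width: 0.993
```

```bash
python3 -c "
from h import *
c=camera('wrist'); cv2.imwrite('pics/w1.png',cv2.resize(c['color'][:,:,::-1],None,fx=1.4,fy=1.4,interpolation=cv2.INTER_CUBIC)); np.save('w1T.npy',c['T'])
plan(544,23,80,79.2,5)"
```

```text
t 2.0 pos [532.3   8.5 261.8] rpy deg [ 1.7985e+02 -2.0000e-02  7.8870e+01] F [-1.4  0.1  0.5] w mm 84.7
[3.3, 1.7, 36.4, -0.001]
[3.3, 1.7, 36.4, -0.001]
[3.3, 1.7, 36.4, -0.001]
[3.3, 1.7, 36.4, -0.001]
[3.3, 1.7, 36.4, -0.001]
```

View pics/w1.png

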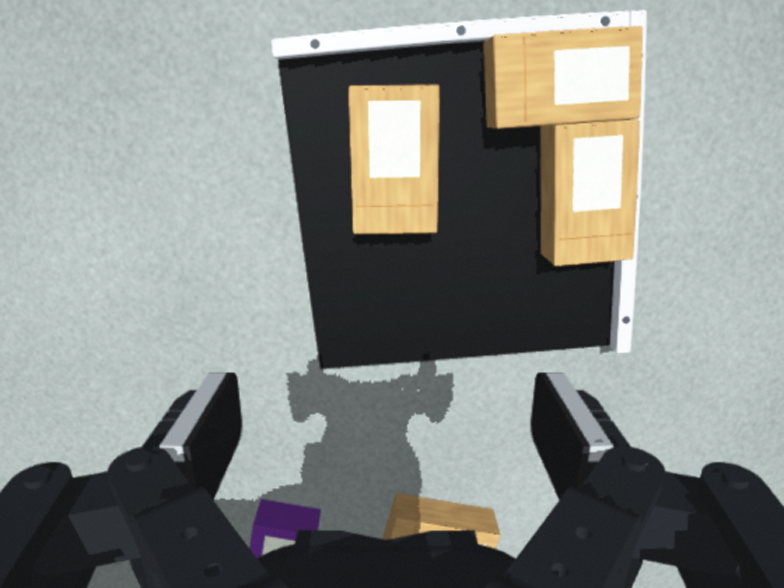

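```bash
cat > w.py <<'E'
from h import *
def F(l,s=1.4): return [((p+.5)/s-.5,(q+.5)/s-.5) for p,q in l]
E
python3 - <<'E'
from w import *
c=camera("wrist"); c["T"]=np.load("w1T.npy")
rect(c,F([(349,86),(439,86),(438,233),(353,234)]),.048,"c")
rect(c,F([(495,37),(643,27),(641,117),(497,127)]),.048,"a")
rect(c,F([(551,125),(638,120),(633,259),(554,265)]),.048,"b")
R=topl(c,F([(272,41),(646,11),(631,351)]),.027)*1000
print(R, np.degrees(np.arctan2(*(R[1]-R[0])[[1,0]])), np.degrees(np.arctan2(*(R[1]-R[2])[[1,0]]))-90, (R[0]+R[2])/2, np.linalg.norm(R[1]-R[0]),np.linalg.norm(R[1]-R[2]))
E
```

```text
c ctr [548.8  52.8] edges [59.2 99.1 60.3 99.7] len-yaw deg 79.5
a ctr [673.5  85.4] edges [98.4 57.8 99.4 57. ] len-yaw deg -6.3
b ctr [682.7   4. ] edges [60.6 98.9 59.2 99.2] len-yaw deg 84.7
[[ 482.37637143  148.61911652   27.        ]
 [ 739.32258371  120.26599999   27.        ]
 [ 711.64742997 -136.18471205   27.        ]] -6.296913678891473 -6.159299175226494 [597.0119007    6.21720224  27.        ] 258.5058127523243 257.93968644254505
```

The wrist view shows c at (395,160), a at (565,80), b at (593,190), and the rail corner at (646,11). From that, the plate centre is about (597,5.5) mm with a yaw of −6.2°. I'll go down onto c, off-centre, so that a finger fits in the hole.

Call:
servo_tool([
  [85, 3, 2, 38, -0.002],
  [85, 3, 2, 38, -0.002],
  [85, 3, 2, 38, -0.002],
  [85, 3, 2, 38, -0.002],
  [85, 3, 2, 36, 0],
  [85, 0, 0, 0, 0],
])

```text
t: 2.65
position: [0.5437, 0.0285, 0.0712]
tool_rot: [3.133, -0.003, 1.398]
force: [-0.7, -1.2, -0.7]
width: 0.994
```

```bash
python3 -c "
from h import *
plan(543.5,23,16,79.4,3)"
```

```text
t 2.65 pos [543.7  28.5  71.2] rpy deg [ 1.7952e+02 -1.7000e-01  8.0100e+01] F [-0.7 -1.2 -0.7] w mm 84.9
[-1.8, 0.2, 18.4, 0.004]
[-1.8, 0.3, 18.4, 0.004]
[-1.8, 0.3, 18.4, 0.004]
```

Call:
servo_tool([
  [85, -2, 0, 19, 0.004],
  [85, -2, 0, 18, 0.004],
  [85, -2, 0, 17, 0.004],
  [85, 0, 0, 0, 0],
  [85, 0, 0, 0, 0],
])

```text
t: 3.15
position: [0.5449, 0.0262, 0.0257]
tool_rot: [3.125, -0.005, 1.393]
force: [1.1, 0.5, 0.4]
width: 0.993
```

```bash
python3 -c "
from h import *
c=camera('wrist'); cv2.imwrite('pics/w2.png',c['color'][:,:,::-1])
plan(543.5,23,16,79.4,1)"
```

```text
t 3.2 pos [545.   26.2  25.8] rpy deg [179.06  -0.31  79.83] F [ 0.5 -0.2  0.8] w mm 85.0
[-3.4, -0.9, 9.8, 0.007]
```

View pics/w2.png

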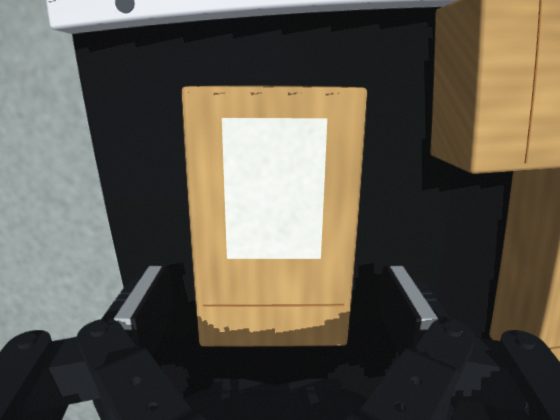

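Carton c sits centred between the open fingers (sides at x≈195 and 355). I'll finish the descent and grip.

Call:
servo_tool([
  [85, -4, -1, 11, 0.007],
  [60, 0, 0, 0, 0],
  [45, 0, 0, 0, 0],
  [45, 0, 0, 0, 0],
  [45, 0, 0, 0, 0],
  [45, 0, 0, 0, 0],
], newtons=50)

```text
t: 3.8
position: [0.5449, 0.0224, 0.0176]
tool_rot: [3.121, -0.006, 1.386]
force: [0.3, 0.6, -0.9]
width: 0.693
```

```bash
python3 -c "
from h import *
plan(588.5,43.6,17,83.8,5)"
```

```text
t 3.8 pos [544.9  22.4  17.6] rpy deg [178.83  -0.37  79.43] F [ 0.3  0.6 -0.9] w mm 59.2
[5.8, 7.8, 0.1, -0.015]
[5.6, 7.9, 0.1, -0.015]
[5.5, 8.0, 0.1, -0.015]
[5.4, 8.1, 0.1, -0.015]
[5.3, 8.1, 0.1, -0.015]
```

Call:
servo_tool([
  [45, 6, 8, 0, -0.016],
  [45, 6, 8, 0, -0.016],
  [45, 5.5, 8, 0, -0.016],
  [45, 5.5, 8, 0, -0.016],
  [45, 5, 8, 0, -0.015],
  [45, 0, 0, 0, 0],
])

```text
t: 4.4
position: [0.5895, 0.044, 0.0174]
tool_rot: [3.128, 0.002, 1.473]
force: [-7.2, 0.3, 5.9]
width: 0.693
```

```bash
python3 -c "
from h import *
plan(588.5,43.6,17,83.8,2)"
```

```text
t 4.4 pos [589.5  44.   17.4] rpy deg [1.7923e+02 9.0000e-02 8.4370e+01] F [-7.2  0.3  5.9] w mm 59.2
[-0.3, -0.5, 0.2, 0.005]
[-0.3, -0.5, 0.2, 0.005]
```

Call:
servo_tool([
  [45, 2, 0, 0, 0.01],
  [45, 1, 0, 0, 0],
])

```text
t: 4.6
position: [0.5891, 0.0443, 0.0179]
tool_rot: [3.132, 0.009, 1.462]
force: [-4.7, -6.0, 4.5]
width: 0.694
```

```bash
python3 -c "
from h import *
c=camera('wrist'); cv2.imwrite('pics/w3.png',cv2.resize(c['color'][:,:,::-1],None,fx=1.4,fy=1.4,interpolation=cv2.INTER_CUBIC))
c=camera('scene');crop(c,290,160,410,260,6.5,'s3.png')
print(sense())"
```

```text
{'t': 4.7, 'joints': array([ 0.0800496 ,  0.19728054, -0.11447097,  1.25081744, -0.01017135,
        1.75896316]), 'joint_velocities': array([-0.00098189, -0.00109283, -0.00335673, -0.00383569,  0.00180249,
       -0.00089472]), 'effort': array([  4.81531262, -56.17525935,  47.15308428,  -2.74416044,
         1.81994341,   0.19415583]), 'position': array([0.58907847, 0.04434838, 0.01791104]), 'tool_rot': array([3.13160753, 0.00845242, 1.46259505]), 'force': array([-7.2105113 , -8.8569844 ,  5.05790801]), 'torque': array([-1.35657275,  1.13509316,  0.1033686 ]), 'width': 0.6921915965378351}
```

View pics/w3.png

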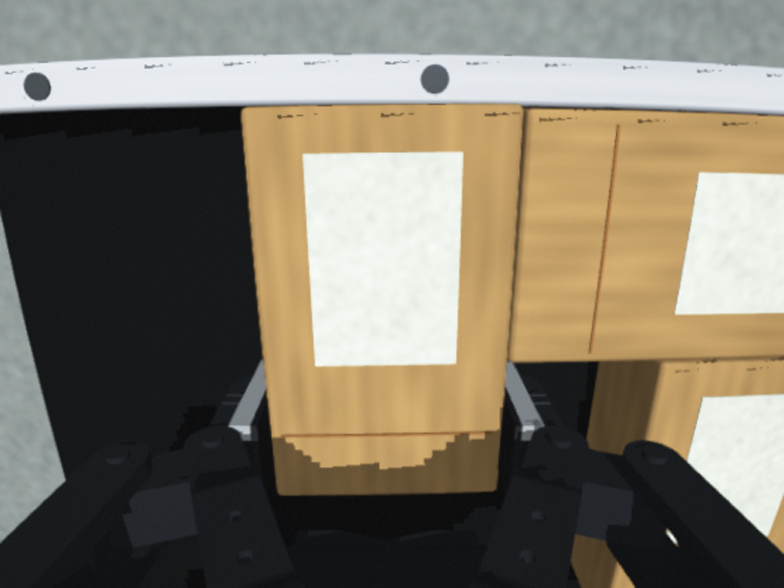

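View pics/s3.png

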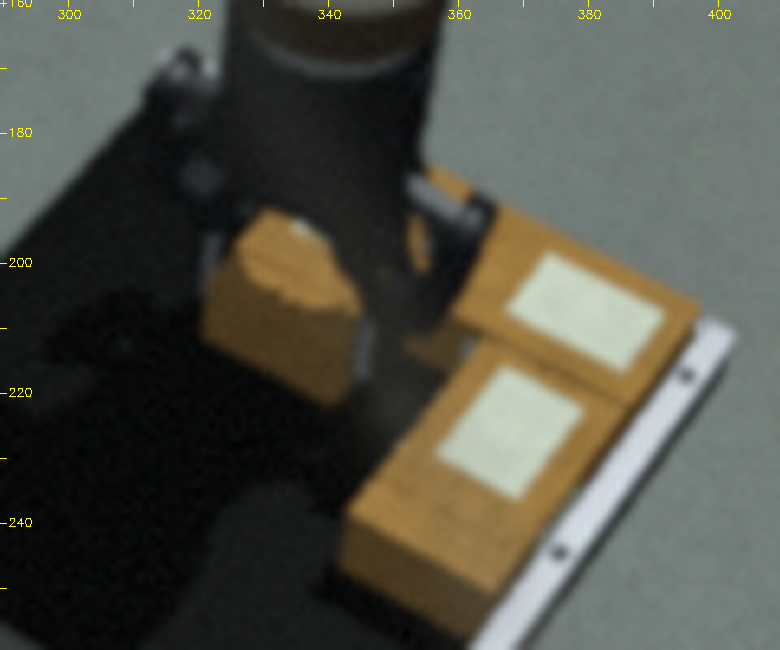

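c's end meets the left rail at about (380,105) and its far side meets a along x≈520. I'll release, rise and check.

Call:
servo_tool([
  [70, 0, 0, 0, 0],
  [74, 0, 0, 0, 0],
  [74, 0, 0, 0, 0],
  [74, 0, 0, -20, 0],
  [74, 0, 0, -40, 0],
  [74, -10, 0, -45, 0],
  [74, -10, 0, -45, 0],
  [74, -10, 0, -45, 0],
  [74, 0, 0, 0, 0],
])

```text
t: 5.6
position: [0.5856, 0.0178, 0.2194]
tool_rot: [3.132, 0.008, 1.468]
force: [-0.2, 0.3, 0.1]
width: 0.865
```

```bash
python3 -c "
from h import *
c=camera('wrist'); cv2.imwrite('pics/w4.png',cv2.resize(c['color'][:,:,::-1],None,fx=1.4,fy=1.4,interpolation=cv2.INTER_CUBIC));np.save('w4T.npy',c['T'])
plan(550,-290,230,-23.8,13)"
```

```text
t 5.65 pos [585.2  18.2 216.4] rpy deg [179.66   0.45  84.13] F [0.2 0.3 0.4] w mm 74.1
[-23.9, -0.3, -1.0, 0.145]
[-23.7, 3.2, -1.0, 0.145]
[-22.9, 6.6, -1.0, 0.145]
[-21.8, 9.8, -1.0, 0.145]
[-20.1, 12.8, -1.0, 0.145]
[-18.0, 15.6, -1.0, 0.145]
[-15.6, 18.1, -1.0, 0.145]
[-12.8, 20.1, -1.0, 0.145]
[-9.8, 21.8, -1.0, 0.145]
[-6.5, 22.9, -1.0, 0.145]
[-3.2, 23.7, -1.0, 0.145]
[0.3, 23.9, -1.0, 0.145]
[3.7, 23.6, -1.0, 0.145]
```

View pics/w4.png

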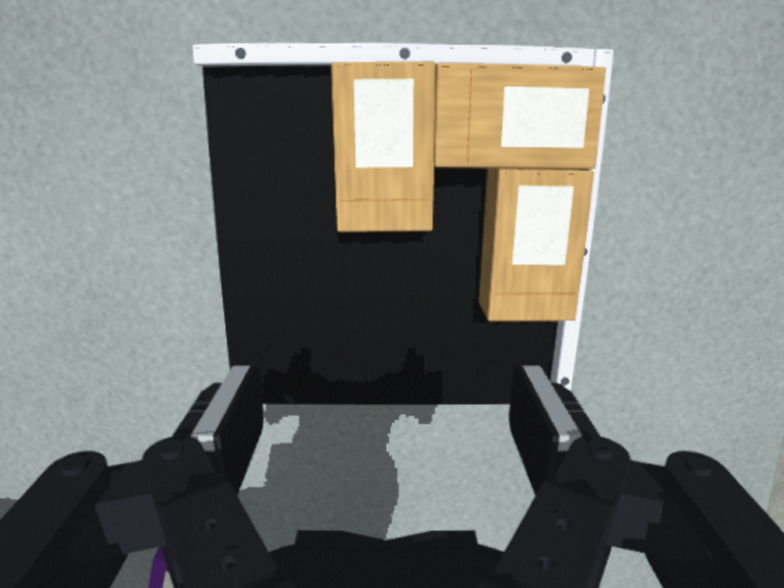

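c lies snug in the corner of the rail and carton a, with no seam at (434,115) or (380,63). Now to carton d.

Call:
servo_tool([
  [85, -24, 3, -2, 0.145],
  [85, -25, 6, -2, 0.145],
  [85, -24, 10, -2, 0.145],
  [85, -23, 13, -2, 0.145],
  [85, -21, 16, -2, 0.145],
  [85, -19, 19, -2, 0.145],
  [85, -17, 21, -2, 0.145],
  [85, -14, 23, -2, 0.145],
  [85, -10, 25, -2, 0.145],
  [85, -7, 26, -2, 0.145],
])

```text
t: 6.65
position: [0.5691, -0.247, 0.2262]
tool_rot: [3.139, 0.007, -0.024]
force: [1.9, -0.8, -0.3]
width: 0.996
```

```bash
python3 -c "
from h import *
plan(500,-294,225,-23.8,5)"
```

```text
t 6.65 pos [ 569.1 -247.   226.2] rpy deg [179.85   0.39  -1.38] F [ 1.9 -0.8 -0.3] w mm 85.0
[-13.6, 9.7, 0.2, 0.078]
[-12.8, 10.8, 0.2, 0.078]
[-11.9, 11.7, 0.2, 0.078]
[-10.9, 12.6, 0.2, 0.078]
[-9.9, 13.4, 0.2, 0.078]
```

Call:
servo_tool([
  [85, -14, 10, 0, 0.078],
  [85, -13, 11, 0, 0.078],
  [85, -12, 12, 0, 0.078],
  [85, -11, 12, 0, 0.078],
  [85, -10, 13, 0, 0.078],
  [85, 0, 0, 0, 0],
])

```text
t: 7.25
position: [0.4962, -0.2963, 0.2174]
tool_rot: [3.138, 0.016, -0.436]
force: [1.0, 0.6, -1.0]
width: 1.002
```

```bash
python3 -c "
from h import *
c=camera('wrist'); cv2.imwrite('pics/w5.png',cv2.resize(c['color'][:,:,::-1],None,fx=1.4,fy=1.4,interpolation=cv2.INTER_CUBIC));np.save('w5T.npy',c['T'])
plan(552,-317,65,-23.8,4)"
```

```text
t 7.3 pos [ 496.9 -295.9  217.2] rpy deg [179.79   0.93 -24.85] F [ 0.1 -0.7 -0.3] w mm 84.6
[14.7, -1.0, 38.0, -0.005]
[14.7, -0.9, 38.0, -0.005]
[14.7, -0.9, 38.0, -0.005]
[14.7, -0.8, 38.0, -0.005]
```

View pics/w5.png

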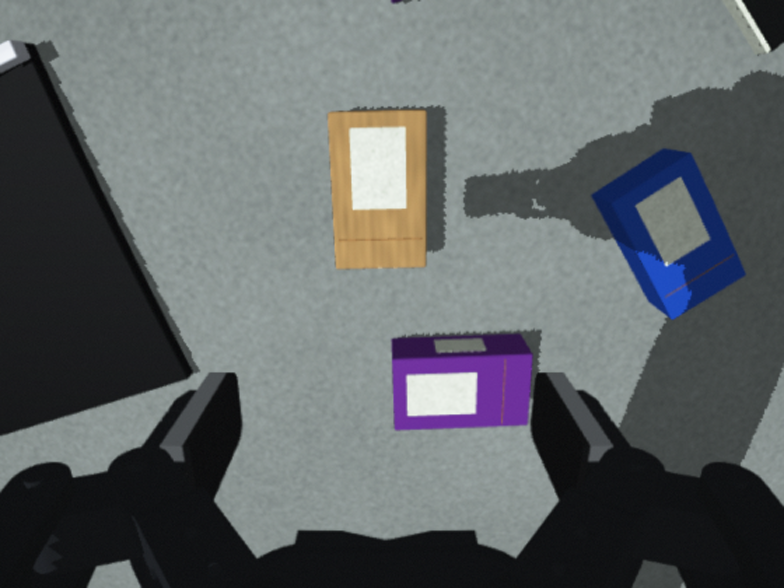

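The wrist view shows brown d at (378,190), clear of the purple carton at (460,385) and the blue one at (670,235).

```bash
python3 - <<'E'
from w import *
c=camera("wrist"); c["T"]=np.load("w5T.npy")
m,a=rect(c,F([(329,113),(426,110),(426,267),(336,269)]),.036,"d")
t=m*1000+30*np.array([np.cos(np.radians(a)),np.sin(np.radians(a))]); print(t)
plan(*t,65,a,4)
c["T"]=np.load("w4T.npy")
rect(c,F([(332,63),(435,63),(433,231),(337,231)]),.048,"c")
rect(c,F([(436,67),(607,69),(596,167),(436,167)]),.048,"a")
rect(c,F([(497,170),(593,170),(577,320),(489,321)]),.048,"b")
E
```

```text
d ctr [ 523.2 -305. ] edges [58.5 99.2 59.4 98.8] len-yaw deg -24.0
[ 550.63963193 -317.24466597]
t 7.35 pos [ 497.4 -295.5  217.4] rpy deg [179.8    0.91 -24.76] F [ 1.2 -0.1 -1. ] w mm 85.2
[14.4, -0.7, 38.1, -0.003]
[14.4, -0.6, 38.1, -0.003]
[14.4, -0.6, 38.1, -0.003]
[14.4, -0.5, 38.1, -0.003]
c ctr [591.9  74.6] edges [59.  98.7 60.  98.6] len-yaw deg 84.5
a ctr [673.6  85.2] edges [100.5  57.   98.5  57. ] len-yaw deg -5.5
b ctr [683.8   3.9] edges [59.6 99.4 59.7 99. ] len-yaw deg 84.7
```

Call:
servo_tool([
  [85, 15, -1, 39, -0.004],
  [85, 15, -1, 39, -0.004],
  [85, 15, 0, 39, -0.004],
  [85, 14, 0, 38, -0.004],
  [85, 0, 0, 0, 0],
])

```text
t: 7.85
position: [0.5556, -0.3151, 0.0559]
tool_rot: [3.139, 0.013, -0.402]
force: [-0.9, -1.0, -0.2]
width: 0.995
```

```bash
python3 -c "
from h import *
plan(550.6,-317.2,7,-24,3)"
```

```text
t 7.85 pos [ 555.6 -315.1   55.9] rpy deg [179.86   0.73 -23.05] F [-0.9 -1.  -0.2] w mm 85.0
[-1.3, 1.3, 16.3, 0.006]
[-1.3, 1.3, 16.3, 0.006]
[-1.3, 1.3, 16.3, 0.006]
```

Call:
servo_tool([
  [85, -1, 1, 16, 0.006],
  [85, -1, 1, 16, 0.006],
  [85, -1, 1, 13, 0.006],
  [85, 0, 0, 0, 0],
])

```text
t: 8.25
position: [0.5527, -0.3148, 0.0119]
tool_rot: [3.139, 0.011, -0.415]
force: [-0.3, -0.3, 0.7]
width: 0.997
```

```bash
python3 -c "
from h import *
plan(550.6,-317.2,7,-24,1)"
```

```text
t 8.25 pos [ 552.7 -314.8   11.9] rpy deg [179.87   0.65 -23.8 ] F [-0.3 -0.3  0.7] w mm 85.1
[-1.0, 3.0, 4.9, 0.003]
```

Call:
servo_tool([
  [85, -1, 2.5, 5, 0.003],
  [60, 0, 0, 0, 0],
  [45, 0, 0, 0, 0],
  [45, 0, 0, 0, 0],
  [45, 0, 0, 0, 0],
  [45, 0, 0, 0, 0],
], newtons=60)

```text
t: 8.85
position: [0.5518, -0.3177, 0.0105]
tool_rot: [3.139, 0.007, -0.418]
force: [-0.7, 0.2, -3.1]
width: 0.691
```

```bash
python3 -c "
from h import *
plan(500,-260,120,-6,4)"
```

```text
t 8.85 pos [ 551.8 -317.7   10.5] rpy deg [179.85   0.38 -23.97] F [-0.7  0.2 -3.1] w mm 59.0
[-17.7, -7.9, -27.4, -0.078]
[-17.0, -9.3, -27.4, -0.078]
[-16.2, -10.6, -27.4, -0.078]
[-15.4, -11.8, -27.4, -0.078]
```

Call:
servo_tool([
  [45, 0, 0, -25, 0],
  [45, 0, 0, -40, 0],
  [45, 0, 0, -40, -0.05],
  [45, 0, 0, 0, 0],
])

```text
t: 9.25
position: [0.551, -0.3168, 0.1158]
tool_rot: [3.14, 0.013, -0.367]
force: [0.9, -0.5, -2.4]
width: 0.688
```

```bash
python3 -c "
from h import *
plan(630.7,-14,105,-6,10)"
```

```text
t 9.25 pos [ 551.  -316.8  115.8] rpy deg [179.92   0.73 -21.  ] F [ 0.9 -0.5 -2.4] w mm 58.7
[-3.4, -31.1, 1.1, -0.026]
[-2.6, -31.2, 1.1, -0.026]
[-1.8, -31.3, 1.1, -0.026]
[-1.0, -31.3, 1.1, -0.026]
[-0.1, -31.3, 1.1, -0.026]
[0.7, -31.3, 1.1, -0.026]
[1.5, -31.3, 1.1, -0.026]
[2.3, -31.2, 1.1, -0.026]
[3.1, -31.2, 1.1, -0.026]
[3.9, -31.1, 1.1, -0.026]
```

Call:
servo_tool([
  [45, -3, -31, 0, -0.026],
  [45, -3, -31, 0, -0.026],
  [45, -2, -31, 0, -0.026],
  [45, -1, -31, 0, -0.026],
  [45, 0, -31, 0, -0.026],
  [45, 1, -31, 0, -0.026],
  [45, 2, -31, 0, -0.026],
  [45, 2, -31, 0, -0.026],
  [45, 3, -31, 0, -0.026],
  [45, 0, 0, 0, 0],
])

```text
t: 10.25
position: [0.6186, -0.0549, 0.1052]
tool_rot: [-3.125, 0.022, -0.096]
force: [-0.9, -0.1, -3.8]
width: 0.684
```

```bash
python3 -c "
from h import *
plan(630.7,-14,100,-6,3)"
```

```text
t 10.25 pos [618.6 -54.9 105.2] rpy deg [-179.04    1.29   -5.51] F [-0.9 -0.1 -3.8] w mm 58.4
[2.7, -14.0, 1.7, 0.003]
[2.7, -14.0, 1.7, 0.003]
[2.6, -14.0, 1.7, 0.003]
```

Call:
servo_tool([
  [45, 3, -14, 2, 0.003],
  [45, 3, -14, 2, 0.003],
  [45, 3, -14, 2, 0.003],
  [45, 0, 0, 0, 0],
])

```text
t: 10.65
position: [0.6293, -0.0336, 0.0967]
tool_rot: [-3.108, 0.026, -0.068]
force: [-0.7, 0.1, -3.7]
width: 0.687
```

```bash
python3 -c "
from h import *
c=camera('wrist'); cv2.imwrite('pics/w6.png',c['color'][:,:,::-1])
c=camera('scene');crop(c,290,160,410,260,6.5,'s6.png')
plan(630.7,-14,35,-6,3)"
```

```text
t 10.75 pos [629.1 -34.3  97.1] rpy deg [-178.09    1.49   -3.96] F [-0.1 -0.5 -3.5] w mm 59.0
[0.1, -6.8, 20.7, 0.012]
[-0.0, -6.8, 20.7, 0.012]
[-0.1, -6.8, 20.7, 0.012]
```

View pics/w6.png

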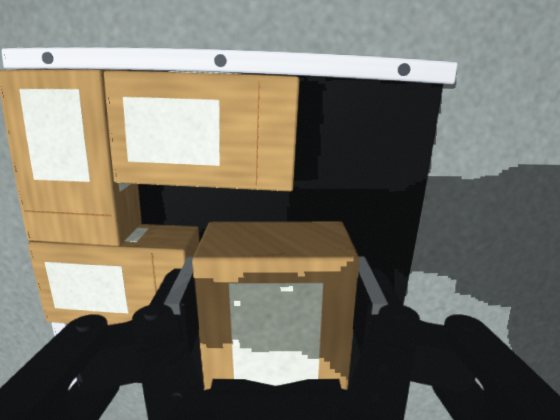

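View pics/s6.png

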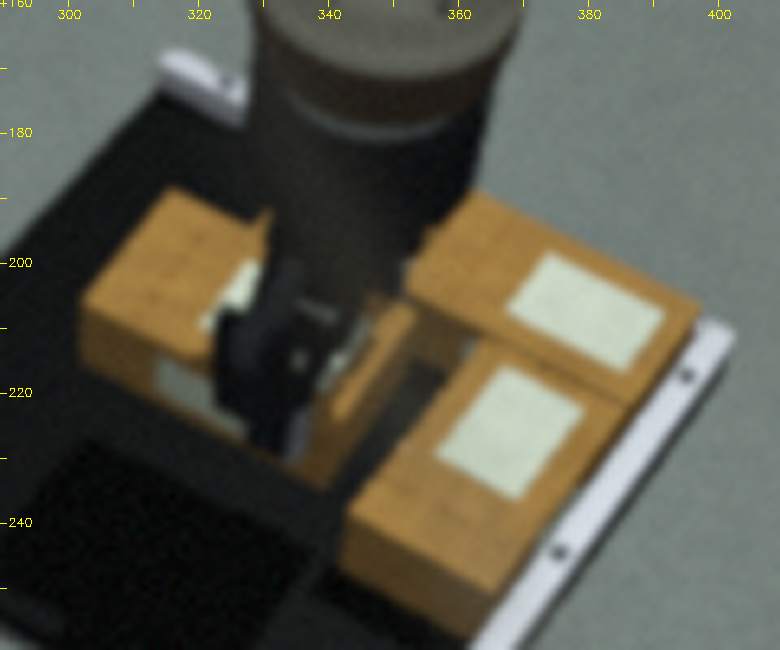

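d is held off-centre above the place, c and a/b are undisturbed, and the left finger will go into the hole. I'll align and lower.

Call:
servo_tool([
  [45, 1, -14, 3, 0.018],
  [45, 0, -7, 3, 0.018],
  [45, 0, 0, 0, 0],
])

```text
t: 11.05
position: [0.6302, -0.0326, 0.0918]
tool_rot: [-3.093, 0.027, -0.073]
force: [-0.5, -0.6, -2.3]
width: 0.689
```

```bash
python3 -c "
from h import *
plan(630.7,-14,30,-6,3)"
```

```text
t 11.05 pos [630.2 -32.6  91.8] rpy deg [-177.24    1.55   -4.18] F [-0.5 -0.6 -2.3] w mm 58.9
[-0.3, -6.2, 20.6, 0.011]
[-0.3, -6.2, 20.6, 0.011]
[-0.4, -6.2, 20.6, 0.011]
```

```bash
python3 -c "
from h import *
s=sense()
for k in ('joints','joint_velocities','effort','torque'): print(k,s[k].round(3))"
```

```text
joints [-0.073  0.3    0.152  1.45   0.048  3.141]
joint_velocities [ 0.002 -0.004  0.003  0.001  0.002  0.001]
effort [ 9.3000e-02 -6.7676e+01  4.8488e+01  3.2900e-01  2.7700e-01  6.0000e-03]
torque [-0.15  -0.082 -0.001]
```

Joint 6 has reached its limit (3.141), and that tilted the tool by about 3°. I'll set d down flat on the plate to the right of its place, where the yaw is reachable, and then push it home with shut fingers.

Call:
servo_tool([
  [45, -2, 14, 0, 0],
  [45, -3, 14, 5, 0],
  [45, -2, 4, 20, 0],
  [45, 0, 0, 15, 0],
  [45, 0, 0, 0, 0],
])

```text
t: 11.55
position: [0.6186, -0.0669, 0.0488]
tool_rot: [-3.094, 0.026, -0.075]
force: [-0.7, 0.1, -4.4]
width: 0.69
```

```bash
python3 -c "
from h import *
print(sense()['joints'].round(3))
c=camera('wrist'); cv2.imwrite('pics/w7.png',c['color'][:,:,::-1])
plan(623,-62,26,-5,3)"
```

```text
[-0.129  0.293  0.06   1.366  0.046  3.088]
t 11.6 pos [619.  -66.9  49.8] rpy deg [-177.29    1.45   -4.3 ] F [ 0.1  0.4 -3.7] w mm 58.7
[1.2, -1.7, 7.9, 0.004]
[1.2, -1.7, 7.9, 0.004]
[1.2, -1.7, 7.9, 0.004]
```

View pics/w7.png

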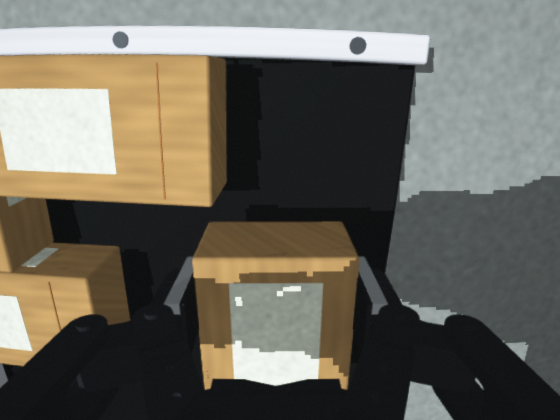

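d is held clear of b, c and the rails (its far end is at about y=235, b's near side at about y=200). Lowering.

Call:
servo_tool([
  [45, 1, 0, 12, 0.013],
  [45, 1, 0, 9, 0.01],
  [45, 0, 0, 4, 0],
  [45, 0, 0, 0, 0],
])

```text
t: 12.0
position: [0.6215, -0.0655, 0.0241]
tool_rot: [-3.095, 0.024, -0.1]
force: [1.1, 0.3, -2.4]
width: 0.691
```

```bash
python3 -c "
from h import *
print(sense()['joints'].round(3))
plan(623,-62,25,-5,1)"
```

```text
[-0.126  0.307  0.029  1.319  0.046  3.115]
t 12.0 pos [621.5 -65.5  24.1] rpy deg [-177.32    1.4    -5.7 ] F [ 1.1  0.3 -2.4] w mm 59.0
[1.1, -3.6, -0.9, -0.012]
```

Call:
servo_tool([
  [45, 0, 0, 1, 0],
  [75, 0, 0, 0, 0],
  [78, 0, 0, 0, 0],
  [78, 0, 0, 0, 0],
  [78, 0, 0, -25, 0],
  [78, 0, 0, -40, -0.03],
  [78, -15, 0, -45, -0.03],
  [78, -20, 0, -45, 0],
  [40, -20, 0, -20, 0],
  [0, 0, 0, 0, 0],
])

```text
t: 13.0
position: [0.5689, -0.0713, 0.2091]
tool_rot: [-3.094, 0.017, -0.036]
force: [0.5, 0.9, -0.2]
width: 0.593
```

```bash
python3 -c "
from h import *
print(sense()['joints'].round(3))
c=camera('wrist'); cv2.imwrite('pics/w8.png',cv2.resize(c['color'][:,:,::-1],None,fx=1.4,fy=1.4,interpolation=cv2.INTER_CUBIC));np.save('w8T.npy',c['T'])
plan(623,-62,25,-5,1)"
```

```text
[-0.147  0.159  0.211  1.645  0.046  3.03 ]
t 13.05 pos [569.6 -71.3 207.7] rpy deg [-177.26    0.98   -2.06] F [-0.  -0.2 -0.1] w mm 43.0
[53.0, -11.2, 182.7, 0.051]
```

View pics/w8.png

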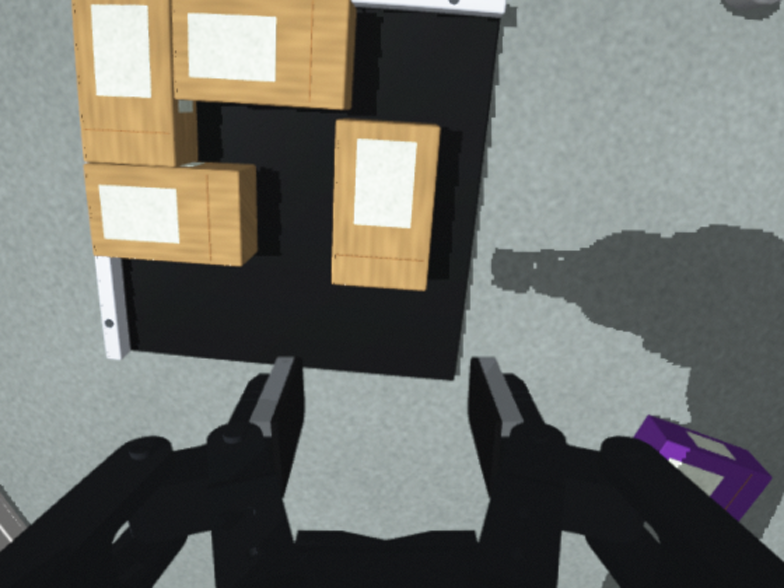

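```bash
cat >> w.py <<'E'
C0=np.array([597.3,5.5]); A=np.radians(-6.1)
def toP(w): 
    d=np.array(w)-C0; return np.array([d[0]*np.cos(A)+d[1]*np.sin(A), -d[0]*np.sin(A)+d[1]*np.cos(A)]).round(1)
def toW(p): return (C0+np.array([p[0]*np.cos(A)-p[1]*np.sin(A), p[0]*np.sin(A)+p[1]*np.cos(A)])).round(1)
E
python3 - <<'E'
from w import *
c=camera("wrist"); c["T"]=np.load("w8T.npy")
m,a=rect(c,F([(337,118),(440,126),(427,291),(332,284)]),.048,"d"); print("plate",toP(m*1000))
P=topl(c,F([(337,118),(440,126),(427,291),(332,284)]),.048)[:,:2]*1000
print([toP(p) for p in P])
print([toP(p) for p in topl(c,F([(253,166),(242,266),(85,162),(170,165),(350,110),(341,3)]),.048)[:,:2]*1000])
t=toW((-3,-105)); print(t); plan(*t,70,0,4)
E
```

```text
d ctr [591.3 -62.9] edges [ 58.7  99.7  59.7 100.4] len-yaw deg -5.3
plate [  1.3 -68.6]
[array([ 51.4, -38.6]), array([ 51.1, -97.4]), array([-48.6, -99.2]), array([-49. , -39.4])]
[array([21. , 10.3]), array([-41.9,  18.1]), array([ 17.3, 116.7]), array([18.4, 61.5]), array([ 56.3, -45.8]), array([112.2, -38.1])]
[583.2 -98.6]
t 13.1 pos [569.7 -71.1 205.6] rpy deg [-177.24    1.13   -2.05] F [-0.6 -0.2 -0. ] w mm 35.1
[3.6, 6.7, 33.9, -0.009]
[3.6, 6.8, 33.9, -0.009]
[3.5, 6.8, 33.9, -0.009]
[3.4, 6.8, 33.9, -0.009]
```

d lies flat on the plate at (383,205), about 5 mm short of b and 57 mm to the right of its final place. I'll shut the fingers and go down beyond its right side.

Call:
servo_tool([
  [0, 4, 12, 30, -0.01],
  [0, 4, 12, 30, -0.01],
  [0, 4, 12, 30, -0.01],
  [0, 3, 11, 25, 0],
  [0, 0, 0, 0, 0],
])

```text
t: 13.6
position: [0.5821, -0.1129, 0.0763]
tool_rot: [-3.091, 0.025, -0.003]
force: [-0.2, -0.0, -0.4]
width: -0.002
```

```bash
python3 - <<'E'
from w import *
t=toW((-1,-124)); print(t, sense()['joints'].round(2)); plan(*t,20,0,3)
E
```

```text
[ 583.1 -117.7] [-0.21  0.22  0.03  1.41  0.04  2.93]
t 13.6 pos [ 582.1 -112.9   76.3] rpy deg [-177.1     1.42   -0.18] F [-0.2 -0.  -0.4] w mm -0.2
[0.3, 1.6, 18.8, -0.001]
[0.3, 1.6, 18.8, -0.001]
[0.3, 1.6, 18.8, -0.001]
```

Call:
servo_tool([
  [0, 0, 4, 10, 0],
  [0, 0, 2, 20, 0],
  [0, 0, 1, 18, 0],
  [0, 0, 0, 8, 0],
  [0, 0, 0, 0, 0],
])

```text
t: 14.1
position: [0.5816, -0.1161, 0.0181]
tool_rot: [-3.09, 0.025, -0.002]
force: [0.0, -0.1, 0.4]
width: 0.003
```

```bash
python3 - <<'E'
from w import *
c=camera('wrist'); cv2.imwrite('pics/w9.png',c['color'][:,:,::-1])
s=sense();print(toP(s['position'][:2]*1000)); t=toW((-1,-110)); plan(*t,20,0,1)
E
```

```text
[  -2.3 -122.7]
t 14.15 pos [ 582.  -116.2   18.8] rpy deg [-1.7708e+02  1.3900e+00 -1.3000e-01] F [-0.8 -0.1  0.8] w mm -0.1
[2.6, -12.4, -1.2, -0.002]
```

View pics/w9.png

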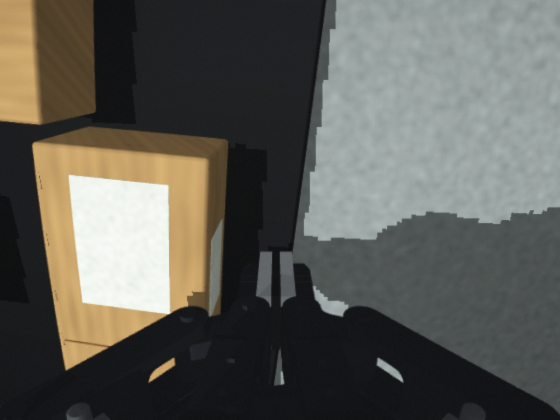

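The shut fingers stand to the right of d, clear of it. Pushing toward +y.

Call:
servo_tool([
  [0, 1.5, -12, 0, 0],
  [0, 1.5, -12, 0, 0],
  [0, 1.5, -12, 0, 0],
  [0, 1.5, -10, 0, 0],
  [0, 1, -8, 0, 0],
  [0, 0, 0, 0, 0],
])

```text
t: 14.75
position: [0.5919, -0.0568, 0.0256]
tool_rot: [-3.092, 0.019, -0.001]
force: [-0.3, -0.1, -0.9]
width: 0.004
```

```bash
python3 - <<'E'
from w import *
c=camera('wrist'); cv2.imwrite('pics/w10.png',c['color'][:,:,::-1])
s=sense();print(toP(s['position'][:2]*1000)); t=toW((-1,-60)); plan(*t,20,0,1)
c=camera('scene');crop(c,290,160,410,260,6.5,'s10.png')
E
```

```text
[  1.2 -62.9]
t 14.8 pos [591.8 -57.2  25.6] rpy deg [-1.7716e+02  1.0800e+00 -7.0000e-02] F [ 0.4 -0.  -0.4] w mm -0.2
[-1.9, -3.1, 5.6, -0.001]
```

View pics/w10.png

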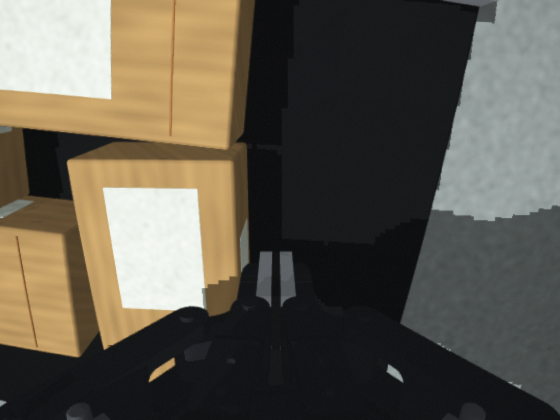

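View pics/s10.png

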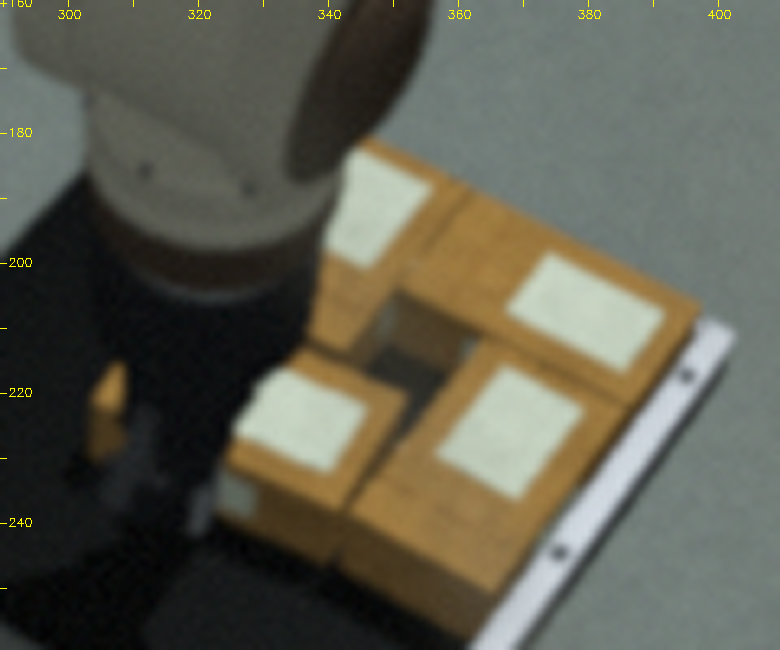

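d now nearly touches c. It is turned slightly, with a wedge gap to b at about scene (352,228). I'll push on gently, where c's end will square it.

Call:
servo_tool([
  [0, 0, -4, 4, 0],
  [0, 0, -4, 2, 0],
  [0, 0, -3, 0, 0],
  [0, 0, 0, 0, 0],
])

```text
t: 15.25
position: [0.5912, -0.0501, 0.0199]
tool_rot: [-3.099, 0.02, -0.006]
force: [0.2, -0.2, 0.7]
width: 0.001
```

```bash
python3 - <<'E'
from w import *
c=camera('wrist'); cv2.imwrite('pics/w11.png',c['color'][:,:,::-1])
s=sense();print(toP(s['position'][:2]*1000)); t=toW((-1,-57)); plan(*t,20,0,1)
c=camera('scene');crop(c,290,160,410,260,6.5,'s11.png')
E
```

```text
[ -0.2 -55.7]
t 15.3 pos [591.2 -49.9  19.8] rpy deg [-177.54    1.12   -0.34] F [-1.9 -5.1  1.8] w mm 0.2
[-1.0, 1.2, -0.2, -0.006]
```

View pics/s11.png

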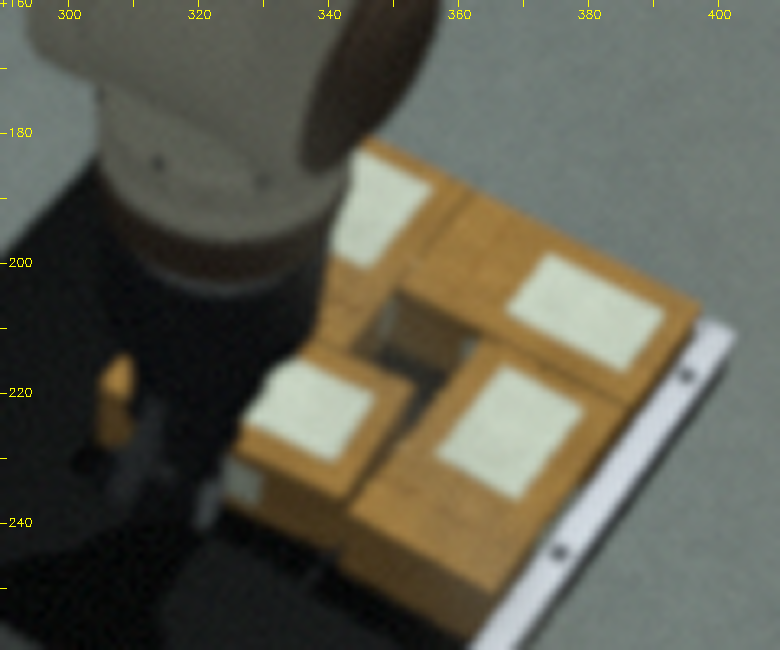

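Call:
servo_tool([
  [0, -1, -4, 0, 0],
  [0, 0, -4, 0, 0],
  [0, 0, 0, 0, 0],
])

```text
t: 15.65
position: [0.5881, -0.0495, 0.0199]
tool_rot: [-3.113, 0.024, -0.013]
force: [0.5, 0.7, -0.2]
width: 0.001
```

```bash
python3 - <<'E'
from w import *
c=camera('wrist'); cv2.imwrite('pics/w12.png',c['color'][:,:,::-1])
s=sense();print(toP(s['position'][:2]*1000)); t=toW((-1,-57)); plan(*t,20,0,1)
c=camera('scene');crop(c,290,160,410,260,6.5,'s12.png')
E
```

```text
[ -3.2 -55.2]
t 15.7 pos [588.2 -49.1  19.8] rpy deg [-178.32    1.34   -0.7 ] F [-0.  -3.4  1.3] w mm -0.3
[2.0, 2.0, -0.2, -0.012]
```

View pics/s12.png

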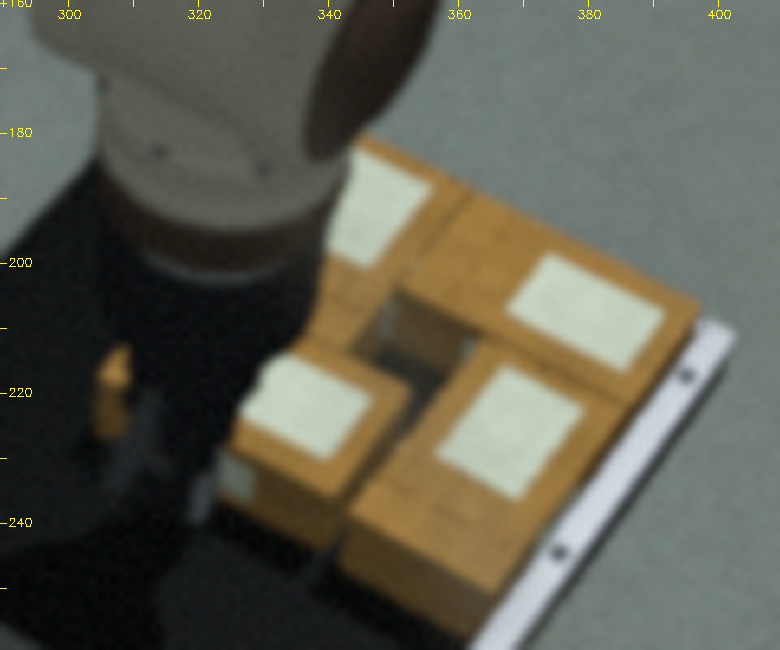

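View pics/w12.png

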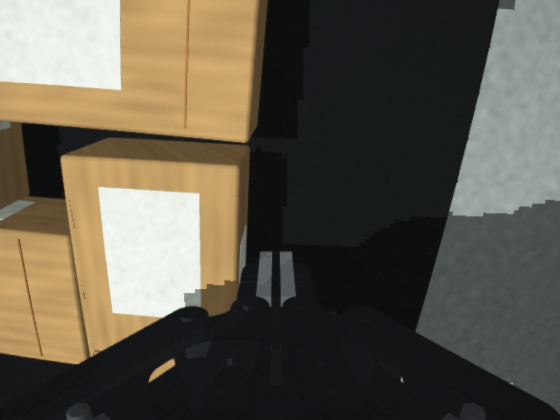

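d is flush with c and square, with an even gap of about 5 mm to b. Next I'll go round to its near end and push +x.

Call:
servo_tool([
  [0, 0, 10, 0, 0],
  [0, 0, 6, -15, 0],
  [0, -5, 0, -35, -0.04],
  [0, -25, -10, -10, -0.04],
  [0, -30, -20, 0, 0],
  [0, -15, -20, 0, 0],
  [0, 0, -5, 0, 0],
  [0, 0, 0, 0, 0],
])

```text
t: 16.55
position: [0.5106, -0.0154, 0.0908]
tool_rot: [-3.104, 0.015, 0.072]
force: [-0.0, -0.4, 0.7]
width: 0.001
```

```bash
python3 - <<'E'
from w import *
s=sense();print(toP(s['position'][:2]*1000),s['joints'].round(2)); t=toW((-72,-10)); plan(*t,20,4,3)
E
```

```text
[-83.9 -30. ] [-0.05  0.01 -0.18  1.4   0.04  3.02]
t 16.55 pos [510.6 -15.4  90.8] rpy deg [-177.86    0.87    4.13] F [-0.  -0.4  0.7] w mm 0.0
[5.1, -5.8, 23.6, 0.001]
[5.1, -5.8, 23.6, 0.001]
[5.1, -5.9, 23.6, 0.001]
```

Call:
servo_tool([
  [0, 3, -10, 25, 0],
  [0, 3, -8, 25, 0],
  [0, 2, -3, 21, 0],
  [0, 0, 0, 0, 0],
])

```text
t: 16.95
position: [0.5203, 0.0078, 0.0212]
tool_rot: [-3.104, 0.01, 0.072]
force: [-0.5, 0.2, -0.8]
width: 0.001
```

```bash
python3 - <<'E'
from w import *
c=camera('wrist'); cv2.imwrite('pics/w13.png',cv2.resize(c['color'][:,:,::-1],None,fx=1.4,fy=1.4,interpolation=cv2.INTER_CUBIC));np.save('w13T.npy',c['T'])
s=sense();print(toP(s['position'][:2]*1000)); t=toW((-60,-10)); plan(*t,20,4,1)
E
```

```text
[-76.1  -6.1]
t 17.0 pos [521.    7.6  22.8] rpy deg [-177.85    0.47    4.09] F [-0.6 -0.1 -0.2] w mm 0.3
[15.2, 6.8, 2.8, 0.002]
```

View pics/w13.png

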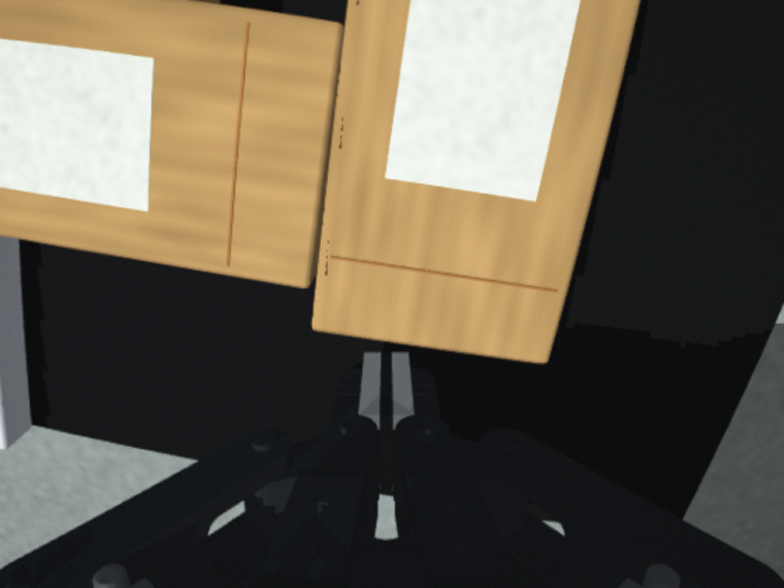

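d's near end sticks out about 10 mm past c's near side (corners at (313,328) and (310,288)). The fingers are behind its end, so I'll push +x along the plate axis.

Call:
servo_tool([
  [0, 6, 4, 1, 0],
  [0, 6, 4, 1, 0],
  [0, 5, 1, 0, 0],
  [0, 4, 0.7, 0, 0],
  [0, 0, 0, 0, 0],
])

```text
t: 17.5
position: [0.5398, -0.0017, 0.0228]
tool_rot: [-3.1, 0.02, 0.07]
force: [-0.7, 0.9, -0.5]
width: 0.002
```

```bash
python3 - <<'E'
from w import *
c=camera('wrist'); cv2.imwrite('pics/w14.png',c['color'][:,:,::-1])
s=sense();print(toP(s['position'][:2]*1000)); t=toW((-52,-12)); plan(*t,20,4,1)
E
```

```text
[-56.  -13.4]
t 17.55 pos [540.2  -1.8  22.9] rpy deg [-177.62    1.07    4.03] F [-6.7  1.6 -0.5] w mm 0.2
[4.2, -0.6, 2.9, 0.001]
```

View pics/w14.png

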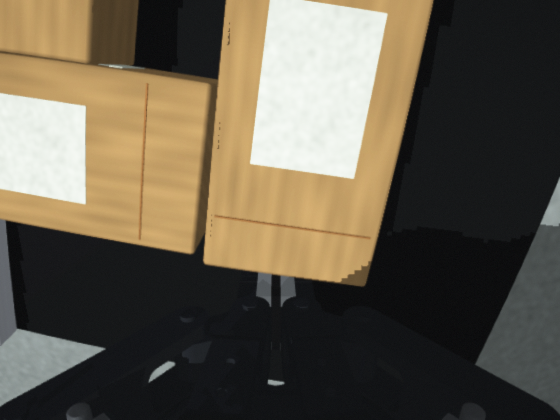

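Call:
servo_tool([
  [0, 4, 0.5, 1, 0],
  [0, 3, 0.5, 0, 0],
  [0, 2, 0.5, 0, 0],
  [0, 0, 0, 0, 0],
])

```text
t: 17.95
position: [0.5394, -0.0018, 0.0225]
tool_rot: [-3.094, 0.041, 0.07]
force: [-1.4, 0.6, -0.9]
width: 0.002
```

```bash
python3 - <<'E'
from w import *
c=camera('wrist'); cv2.imwrite('pics/w15.png',c['color'][:,:,::-1])
c=camera('scene');crop(c,290,160,410,260,6.5,'s15.png')
s=sense();print(toP(s['position'][:2]*1000)); t=toW((-52,-12)); plan(*t,20,4,1)
E
```

```text
[-56.5 -13.5]
t 18.05 pos [539.6  -2.   22.3] rpy deg [-177.31    2.31    4.02] F [-6.9  1.6  1.7] w mm 0.0
[4.7, -0.7, 2.3, 0.0]
```

View pics/w15.png

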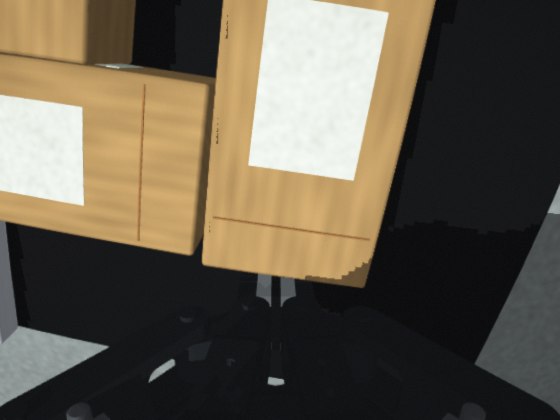

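View pics/s15.png

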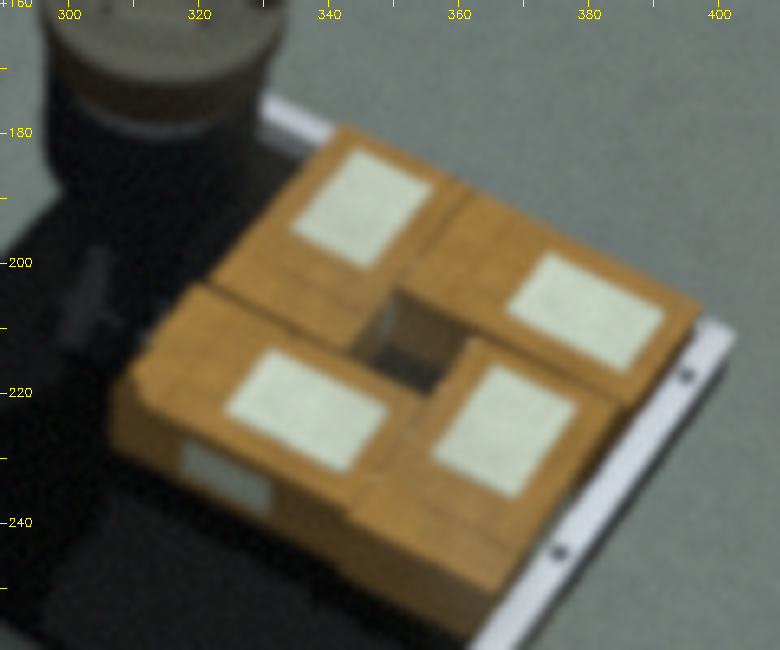

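Everything has closed into a ring, but b may have turned a little: its left end at (470,342) has shifted about 1 px. I'll back off and look from above.

Call:
servo_tool([
  [0, -8, 0, 0, 0],
  [0, -15, 0, -30, 0],
  [0, -20, 0, -40, 0],
  [0, 10, 0, -50, 0],
  [0, 30, 0, -50, 0],
  [0, 10, 0, -30, 0],
  [0, 0, 0, 0, 0],
])

```text
t: 18.75
position: [0.5516, -0.0127, 0.2244]
tool_rot: [-3.097, 0.033, 0.068]
force: [-0.9, -0.4, -0.9]
width: 0.001
```

```bash
python3 - <<'E'
from w import *
c=camera('wrist'); cv2.imwrite('pics/w16.png',cv2.resize(c['color'][:,:,::-1],None,fx=1.4,fy=1.4,interpolation=cv2.INTER_CUBIC));np.save('w16T.npy',c['T'])
crop(c,100,0,440,250,2.3,'w16c.png')
s=sense();print(s['position'],s['tool_rot'],s['joints'].round(2),s['t'])
E
```

```text
[ 0.5509208  -0.0126354   0.22250295] [-3.09695476  0.0354536   0.06818627] [-0.04  0.13  0.2   1.69  0.04  3.03] 18.8
```

View pics/w16.png

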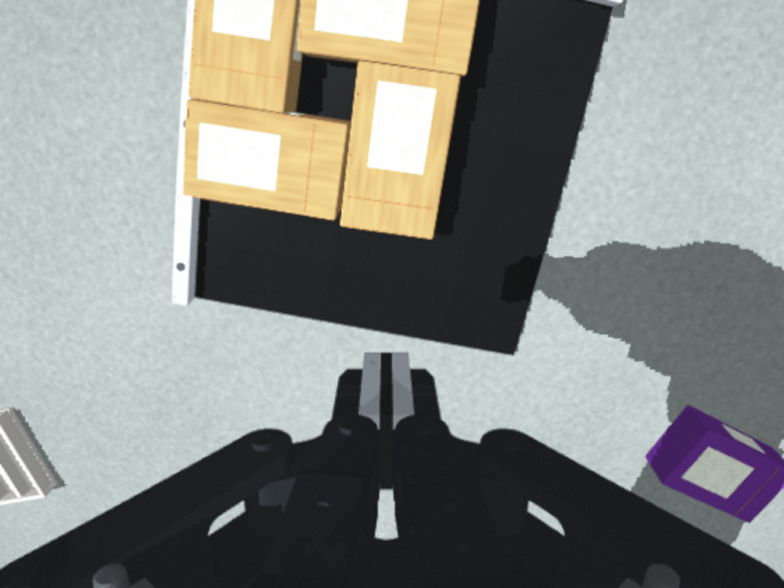

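Call:
servo_tool([
  [0, -40, 0, -15, 0],
  [0, -40, 0, -15, 0],
  [0, -20, -10, -10, 0],
  [0, 0, -10, 0, 0],
  [0, 0, 0, 0, 0],
])

```text
t: 19.3
position: [0.4476, -0.0019, 0.2622]
tool_rot: [-3.097, 0.041, 0.067]
force: [0.4, 0.7, -0.4]
width: -0.001
```

```bash
python3 - <<'E'
from w import *
c=camera('wrist'); cv2.imwrite('pics/w17.png',cv2.resize(c['color'][:,:,::-1],None,fx=1.4,fy=1.4,interpolation=cv2.INTER_CUBIC));np.save('w17T.npy',c['T'])
crop(c,110,20,350,200,3.3,'w17c.png')
c=camera('scene');crop(c,300,165,410,265,6,'s17.png')
s=sense();print(s['position'],s['tool_rot'],s['joints'].round(2),s['t'])
E
```

```text
[ 0.44798398 -0.00238992  0.26198874] [-3.09731638  0.04165612  0.0667716 ] [-0.03 -0.1   0.05  1.77  0.04  3.04] 19.4
```

View pics/w17.png

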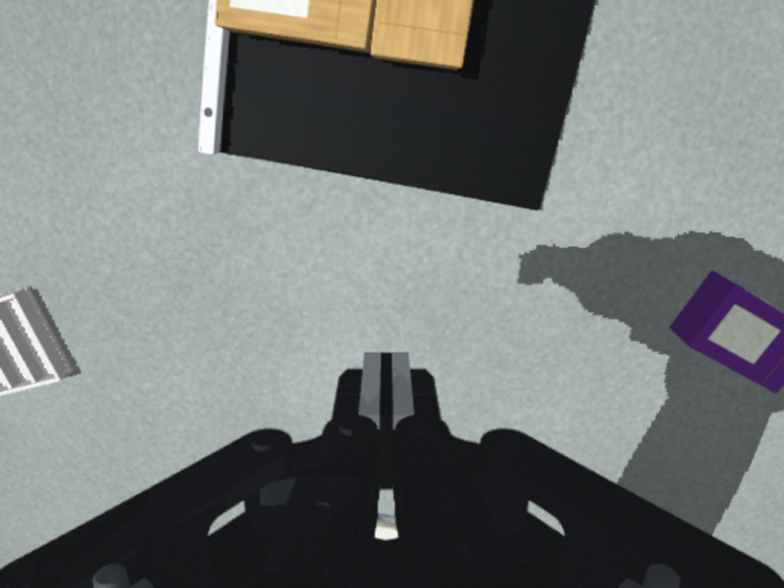

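View pics/w17c.png

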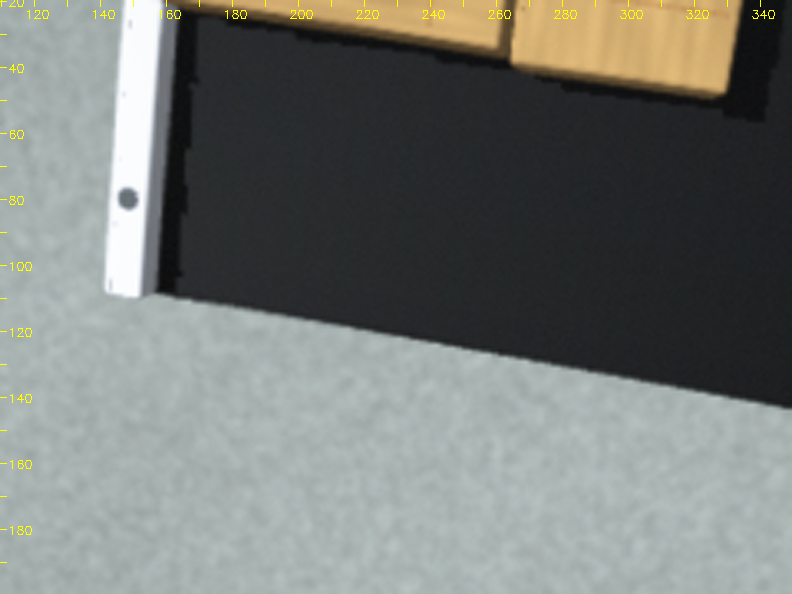

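View pics/s17.png

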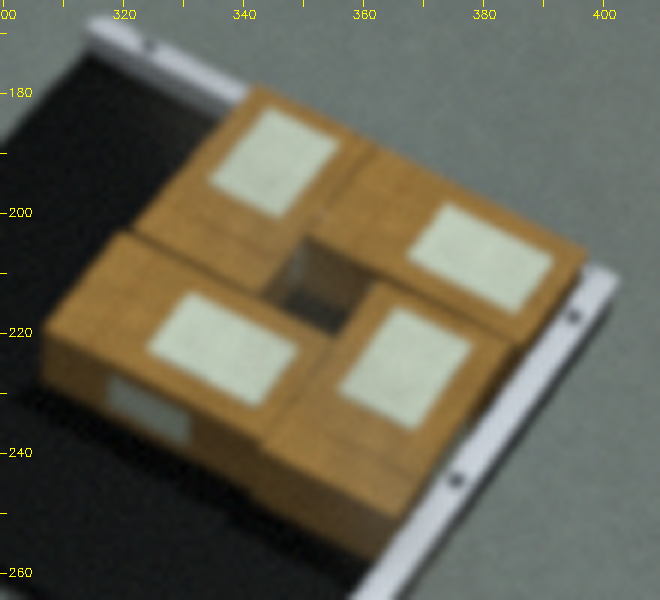

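Call:
servo_tool([
  [0, 45, 5, -10, 0],
  [0, 45, 5, -10, 0],
  [0, 45, 0, -10, 0],
  [0, 35, 0, -10, 0],
  [0, 0, 0, 0, 0],
])

```text
t: 19.9
position: [0.6273, -0.0038, 0.2847]
tool_rot: [-3.097, 0.051, 0.067]
force: [0.8, -0.1, -0.6]
width: 0.003
```

```bash
python3 - <<'E'
from w import *
c=camera('wrist'); cv2.imwrite('pics/w18.png',cv2.resize(c['color'][:,:,::-1],None,fx=1.4,fy=1.4,interpolation=cv2.INTER_CUBIC));np.save('w18T.npy',c['T'])
crop(c,130,0,370,200,3.3,'w18c.png')
s=sense();print(s['position'],s['tool_rot'],s['joints'].round(2),s['t'])
E
```

```text
[ 0.62553523 -0.00385534  0.2849303 ] [-3.0970736   0.05233325  0.0671021 ] [-0.02  0.38  0.63  1.88  0.04  3.05] 19.95
```

View pics/w18c.png

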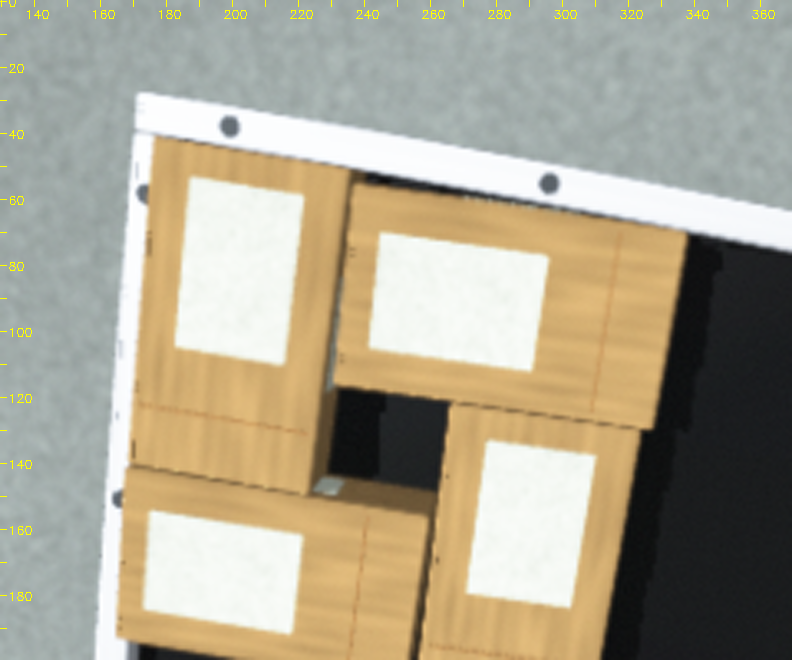

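From above, b's left end stands about 3 mm off the far rail, and thin gaps show at a–b and c–d. The plan:
1. Turn the gripper half round, away from the joint 6 limit.
2. Press b back to the rail from inside the hole.
3. Nudge b toward a.
4. Reseat d.

Call:
servo_tool([
  [0, 0, 0, 8, -0.149],
  [0, 0, 0, 8, -0.149],
  [0, 0, 0, 8, -0.149],
  [0, 0, 0, 8, -0.149],
  [0, 0, 0, 8, -0.149],
  [0, 0, 0, 8, -0.149],
  [0, 0, 0, 8, -0.149],
  [0, 0, 0, 8, -0.149],
  [0, 0, 0, 8, -0.149],
  [0, 0, 0, 8, -0.149],
])

```text
t: 20.95
position: [0.6137, -0.003, 0.1972]
tool_rot: [-3.08, -0.04, 1.57]
force: [0.0, -0.1, 0.0]
width: 0.001
```

Call:
servo_tool([
  [0, 0, 0, 8, -0.149],
  [0, 0, 0, 8, -0.149],
  [0, 0, 0, 8, -0.149],
  [0, 0, 0, 8, -0.149],
  [0, 0, 0, 8, -0.149],
  [0, 0, 0, 8, -0.149],
  [0, 0, 0, 8, -0.149],
  [0, 0, 0, 8, -0.149],
  [0, 0, 0, 8, -0.149],
  [0, 0, 0, 8, -0.149],
])

```text
t: 21.95
position: [0.5976, -0.002, 0.1109]
tool_rot: [3.107, -0.069, 3.072]
force: [-0.0, 0.5, -0.3]
width: -0.001
```

```bash
python3 - <<'E'
from w import *
s=sense();print(toP(s['position'][:2]*1000),s['joints'].round(2)); t=toW((35,38)); print(t);plan(*t,75,174,3)
E
```

```text
[ 1.1 -7.5] [-0.02  0.26  0.14  1.52  0.04  0.05]
[636.1  39.6]
t 21.95 pos [597.6  -2.  110.9] rpy deg [178.03  -3.94 176.02] F [-0.   0.5 -0.3] w mm -0.0
[-11.9, 14.7, 12.0, 0.012]
[-11.7, 14.9, 12.0, 0.012]
[-11.5, 15.0, 12.0, 0.012]
```

Call:
servo_tool([
  [0, -14, 17, 6, 0.012],
  [0, -14, 16, 6, 0.012],
  [0, -13, 13, 6, 0.012],
  [0, 0, 0, 0, 0],
])

```text
t: 22.35
position: [0.6371, 0.041, 0.0889]
tool_rot: [3.11, -0.073, 3.04]
force: [-0.4, 0.1, -0.5]
width: 0.001
```

```bash
python3 - <<'E'
from w import *
c=camera('wrist'); cv2.imwrite('pics/w19.png',c['color'][:,:,::-1])
s=sense();print(toP(s['position'][:2]*1000),s['joints'].round(2)); t=toW((34,38)); print(t);plan(*t,55,174,1)
c=camera('scene');crop(c,300,165,410,265,6,'s19.png')
E
```

```text
[35.3 38.9] [0.04 0.36 0.22 1.5  0.04 0.15]
[635.1  39.7]
t 22.4 pos [636.5  40.4  89.5] rpy deg [178.22  -4.16 174.19] F [-1.7  0.2  0.4] w mm 0.1
[1.4, -0.8, 34.5, 0.003]
```

View pics/w19.png

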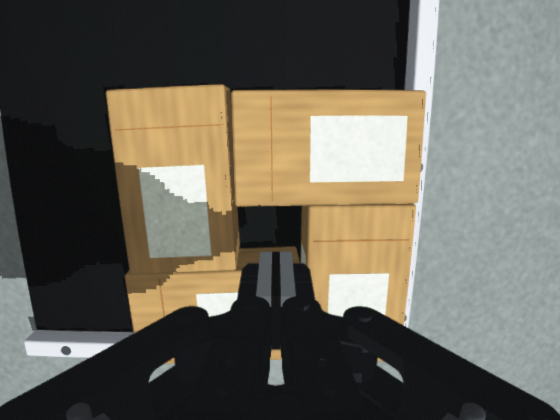

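View pics/s19.png

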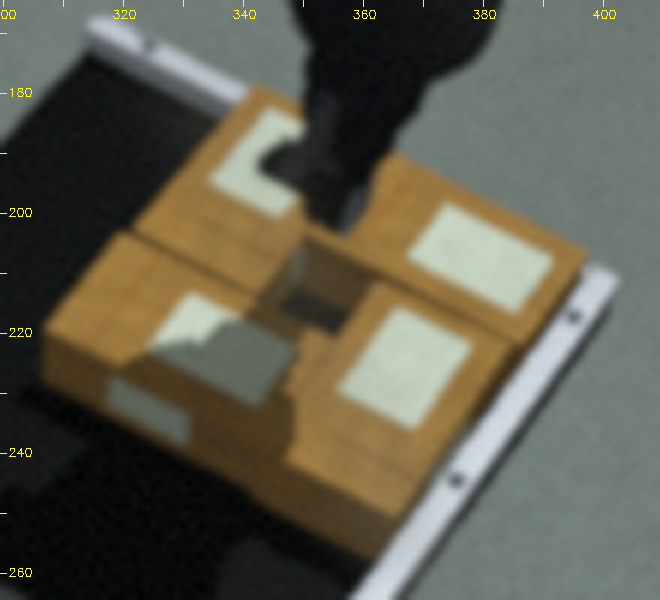

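Call:
servo_tool([
  [0, -1, -0.5, 20, 0],
  [0, -2, 0, 20, 0],
  [0, -1, 0, 12, 0],
  [0, 0, 0, 0, 0],
])

```text
t: 22.85
position: [0.635, 0.0384, 0.0393]
tool_rot: [3.111, -0.069, 3.039]
force: [-0.1, -0.8, -0.3]
width: -0.001
```

```bash
python3 - <<'E'
from w import *
c=camera('wrist'); cv2.imwrite('pics/w20.png',c['color'][:,:,::-1])
s=sense();print(toP(s['position'][:2]*1000),s['joints'].round(2)); t=toW((47,36)); print(t);plan(*t,36,174,3)
c=camera('scene');crop(c,300,165,410,265,6,'s20.png')
E
```

```text
[34.4 36.8] [0.04 0.37 0.13 1.4  0.04 0.14]
[647.9  36.3]
t 22.9 pos [635.4  38.4  40.3] rpy deg [178.21  -3.89 174.1 ] F [-0.4  1.  -0.9] w mm -0.2
[-4.2, -0.3, 1.4, 0.001]
[-4.2, -0.3, 1.4, 0.001]
[-4.2, -0.3, 1.4, 0.001]
```

View pics/s20.png

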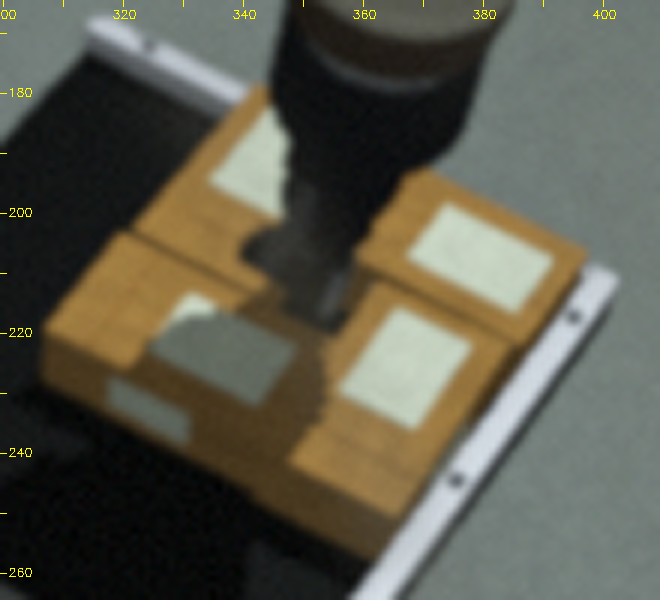

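The fingers are in the hole, at about (355,215). Pressing b toward the far rail.

Call:
servo_tool([
  [0, -4, -0.3, 5, 0],
  [0, -4, -0.3, 3, 0],
  [0, -4, -0.3, 0, 0],
  [0, -4, 0, 0, 0],
  [0, 0, 0, 0, 0],
])

```text
t: 23.45
position: [0.6459, 0.0372, 0.0346]
tool_rot: [3.109, -0.08, 3.04]
force: [-0.6, 0.0, 0.5]
width: 0.003
```

```bash
python3 - <<'E'
from w import *
c=camera('wrist'); cv2.imwrite('pics/w21.png',c['color'][:,:,::-1])
s=sense();print(toP(s['position'][:2]*1000),s['joints'].round(2)); t=toW((47,36)); plan(*t,36,174,1)
c=camera('scene');crop(c,300,165,410,265,6,'s21.png')
E
```

```text
[45.4 36.7] [0.04 0.4  0.17 1.41 0.04 0.14]
t 23.5 pos [646.4  37.1  34.6] rpy deg [178.13  -4.49 174.16] F [-4.3  0.7  1.6] w mm 0.2
[-1.6, -0.7, -1.4, 0.003]
```

View pics/s21.png

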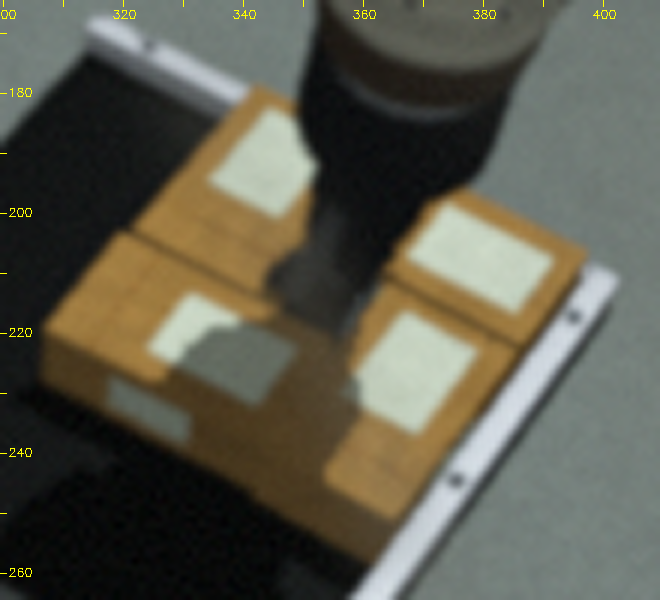

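Call:
servo_tool([
  [0, -4, 0, 0, 0],
  [0, -1, 0, 0, 0],
  [0, 5, 0, 0, 0],
  [0, 3, 0, -20, 0],
  [0, 3, 0, -40, 0],
  [0, 0, 0, -45, 0],
  [0, 0, 0, -45, 0],
  [0, 0, 0, -40, 0],
  [0, 0, 0, 0, 0],
])

```text
t: 24.45
position: [0.6528, 0.0299, 0.2307]
tool_rot: [3.109, -0.084, 3.04]
force: [-0.4, -1.1, 0.6]
width: -0.001
```

```bash
python3 - <<'E'
from w import *
c=camera('wrist'); cv2.imwrite('pics/w22.png',cv2.resize(c['color'][:,:,::-1],None,fx=1.4,fy=1.4,interpolation=cv2.INTER_CUBIC));np.save('w22T.npy',c['T'])
s=sense();print(toP(s['position'][:2]*1000),s['joints'].round(2)); t=toW((47,36)); plan(*t,36,174,1)
E
```

```text
[52.3 30.2] [0.03 0.45 0.6  1.81 0.04 0.13]
t 24.5 pos [652.5  30.  227.9] rpy deg [178.18  -4.99 174.19] F [ 0.3 -0.  -0.4] w mm 0.3
[5.2, 5.8, 191.9, 0.003]
```

View pics/w22.png

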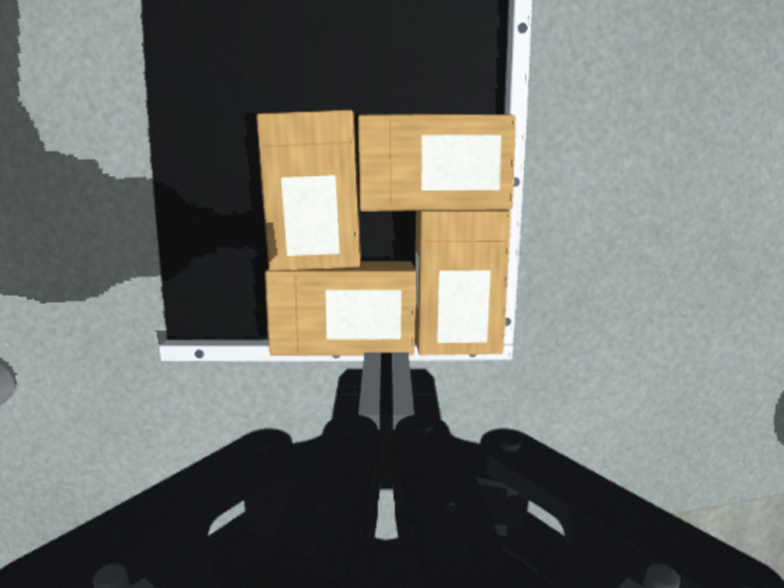

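b is now square on the far rail. Gaps left: a–b about 2 mm at (417,300), and d has turned about 2°, leaving a wedge to c at (356,115). Next I'll push b's right end toward a.

```bash
cat >> w.py <<'E'
from scipy.spatial.transform import Rotation as Ro
def plan2(p,z,n,yaw=None):
    s=sense(); R=Ro.from_euler('xyz',s["tool_rot"]).as_matrix(); t=np.r_[toW(p),z]
    d=R.T@(t-s["position"]*1000)
    print("t",round(s["t"],2),"plate",toP(s["position"][:2]*1000),"z",round(s["position"][2]*1000,1),"rpy",np.degrees(s["tool_rot"]).round(1),"F",s["force"].round(1),"->total",d.round(1),"per row",(d/n).round(1))
E
python3 -c "
from w import *
plan2((88,-72),60,5)"
```

```text
t 24.5 plate [52.3 30.2] z 227.9 rpy [178.2  -5.  174.2] F [ 0.3 -0.  -0.4] ->total [ -49.7 -107.5  160.9] per row [ -9.9 -21.5  32.2]
```

Call:
servo_tool([
  [0, -10, -26, 20, 0],
  [0, -11, -27, 25, 0],
  [0, -11, -27, 38, 0],
  [0, -11, -27, 38, 0],
  [0, -10, -6, 38, 0],
  [0, 0, 0, 0, 0],
])

```text
t: 25.1
position: [0.6816, -0.0843, 0.0509]
tool_rot: [3.109, -0.085, 3.042]
force: [-0.4, 0.4, -0.6]
width: 0.003
```

```bash
python3 -c "
from w import *
plan2((88,-72),22,2)"
```

```text
t 25.1 plate [ 93.3 -80.4] z 50.9 rpy [178.2  -4.8 174.3] F [-0.4  0.4 -0.6] ->total [ 2.8  7.5 29.5] per row [ 1.4  3.8 14.8]
```

Call:
servo_tool([
  [0, 1.5, 0, 15, 0],
  [0, 1.5, 0, 15, 0],
  [0, 1, 0, 3, 0],
  [0, 0, 0, 0, 0],
])

```text
t: 25.5
position: [0.6745, -0.0813, 0.0196]
tool_rot: [3.109, -0.084, 3.043]
force: [0.6, 0.2, 0.0]
width: 0.006
```

```bash
python3 -c "
from w import *
c=camera('wrist'); cv2.imwrite('pics/w23.png',c['color'][:,:,::-1])
plan2((88,-58),22,2)"
```

```text
t 25.55 plate [ 86.2 -78.1] z 20.0 rpy [178.2  -4.8 174.3] F [ 0.6 -0.1 -0.3] ->total [-1.7 20.2 -1.5] per row [-0.9 10.1 -0.8]
```

View pics/w23.png

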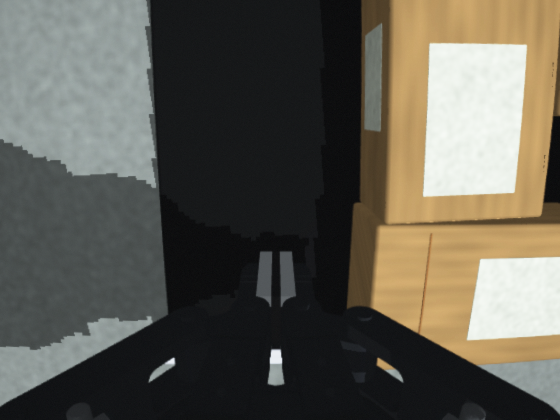

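The fingers stand to the right of b's end. Pushing +y in small steps.

Call:
servo_tool([
  [0, 0, 8, 0, 0],
  [0, 0, 7, 0, 0],
  [0, 0, 4, 0, 0],
  [0, 0, 3, 0, 0],
  [0, 0, 0, 0, 0],
])

```text
t: 26.05
position: [0.6788, -0.0581, 0.0247]
tool_rot: [3.113, -0.078, 3.043]
force: [-1.4, -4.6, -1.3]
width: -0.004
```

```bash
python3 -c "
from w import *
plan2((88,-57),22,2)
c=camera('scene');crop(c,300,165,410,265,6,'s23.png')"
```

```text
t 26.05 plate [ 87.8 -54.6] z 24.7 rpy [178.3  -4.5 174.4] F [-1.4 -4.6 -1.3] ->total [-0.4 -2.5  2.6] per row [-0.2 -1.2  1.3]
```

View pics/s23.png

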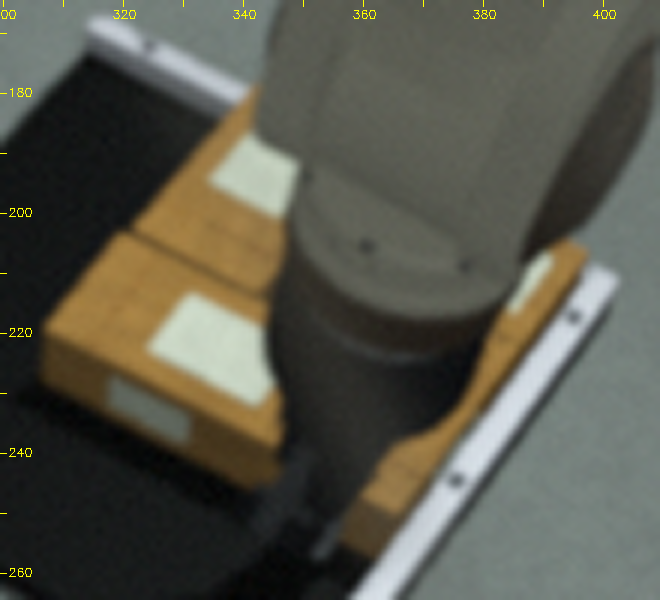

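Call:
servo_tool([
  [0, 0, 4, 1, 0],
  [0, 0, 2, 0, 0],
  [0, 0, -10, 0, 0],
  [0, 0, -8, -10, 0],
  [0, 25, -3, -5, 0],
  [0, 40, 0, 0, 0],
  [0, 35, 0, 3, 0],
  [0, 10, 0, 5, 0],
  [0, 0, 0, 0, 0],
])

```text
t: 27.0
position: [0.5659, -0.0697, 0.0438]
tool_rot: [3.12, -0.074, 3.038]
force: [0.5, -0.1, 0.2]
width: 0.005
```

```bash
python3 -c "
from w import *
plan2((-18,-66),22,2)
c=camera('wrist'); cv2.imwrite('pics/w24.png',c['color'][:,:,::-1])"
```

```text
t 27.0 plate [-23.2 -78.1] z 43.8 rpy [178.8  -4.2 174.1] F [ 0.5 -0.1  0.2] ->total [-6.8 11.6 21.6] per row [-3.4  5.8 10.8]
```

View pics/w24.png

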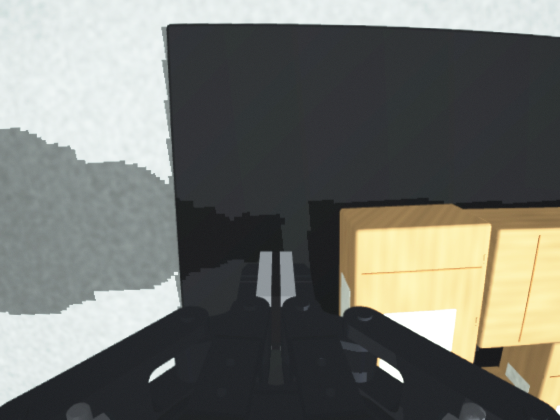

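The fingers are beside d's near half, clear of it. I'll go down and push +y to close the c–d wedge.

Call:
servo_tool([
  [0, -4, 0, 14, 0],
  [0, -3, 2, 9, 0],
  [0, 0, 7, 0, 0],
  [0, 0, 6, 0, 0],
  [0, 0, 5, 0, 0],
  [0, 0, 4, 0, 0],
  [0, 0, 0, 0, 0],
])

```text
t: 27.75
position: [0.5777, -0.0477, 0.0189]
tool_rot: [3.129, -0.074, 3.036]
force: [-0.4, -1.3, -1.0]
width: -0.006
```

```bash
python3 -c "
from w import *
plan2((-18,-57),22,2)
c=camera('wrist'); cv2.imwrite('pics/w25.png',c['color'][:,:,::-1])"
```

```text
t 27.75 plate [-13.9 -55. ] z 18.9 rpy [179.3  -4.2 174. ] F [-0.4 -1.3 -1. ] ->total [ 4.4 -2.  -2.8] per row [ 2.2 -1.  -1.4]
```

View pics/w25.png

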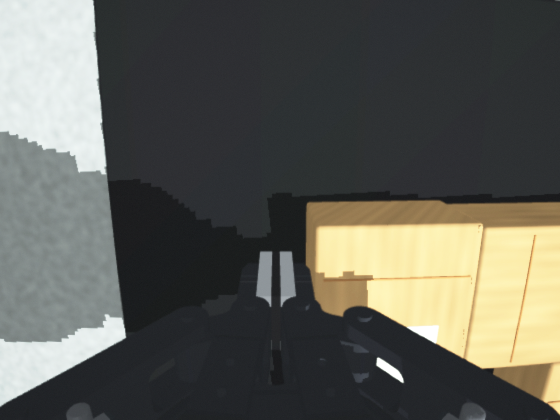

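d and c now meet along x≈478. A little more push, then round to the near end.

Call:
servo_tool([
  [0, 1, 4, 0, 0],
  [0, 0, -9, 0, 0],
  [0, 0, -8, -10, 0],
  [0, 25, 0, -20, 0],
  [0, 30, 15, -5, 0],
  [0, 10, 25, 0, 0],
  [0, 0, 20, 0, 0],
  [0, 0, 5, 0, 0],
  [0, 0, 0, 0, 0],
])

```text
t: 28.7
position: [0.5199, 0.0092, 0.0666]
tool_rot: [3.132, -0.069, 3.034]
force: [0.9, -0.1, -0.3]
width: 0.004
```

```bash
python3 -c "
from w import *
plan2((-70,-12),22,3)
c=camera('wrist'); cv2.imwrite('pics/w26.png',c['color'][:,:,::-1])"
```

```text
t 28.7 plate [-77.4  -4.5] z 66.6 rpy [179.4  -4.  173.8] F [ 0.9 -0.1 -0.3] ->total [-10.5  -7.9  43.9] per row [-3.5 -2.6 14.6]
```

View pics/w26.png

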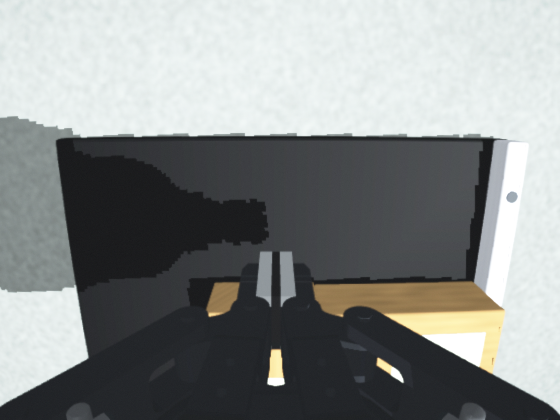

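Call:
servo_tool([
  [0, -1, -4, 20, 0],
  [0, -2, -4, 18, 0],
  [0, -2, 0, 5, 0],
  [0, -5, 0, 0, 0],
  [0, -4, 0, 0, 0],
  [0, 0, 0, 0, 0],
])

```text
t: 29.35
position: [0.533, -0.0029, 0.0237]
tool_rot: [3.131, -0.066, 3.031]
force: [-0.2, 0.0, 0.8]
width: 0.002
```

```bash
python3 -c "
from w import *
plan2((-54,-12),24,3)
c=camera('scene');crop(c,300,165,410,265,6,'s27.png')"
```

```text
t 29.35 plate [-63.1 -15.2] z 23.7 rpy [179.4  -3.8 173.7] F [-0.2  0.   0.8] ->total [-9.   3.2 -0.9] per row [-3.   1.1 -0.3]
```

View pics/s27.png

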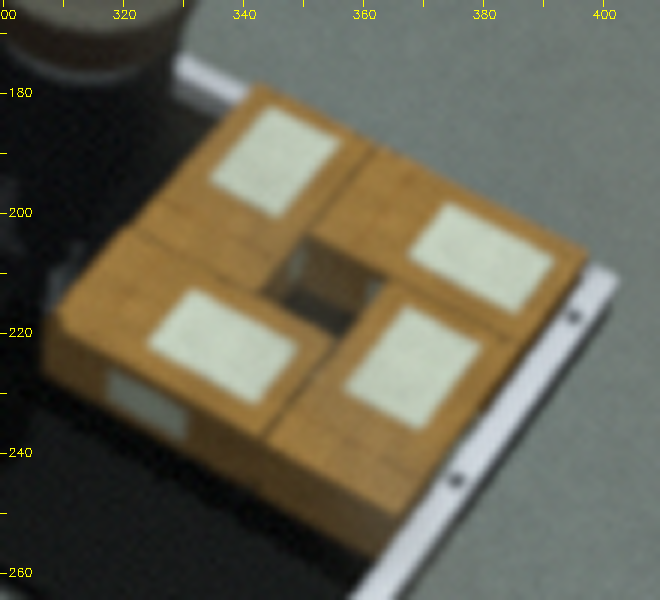

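The ring is nearly closed: b is on the rail, a–b and c–d are tight, and a thin gap remains d–b at about (350,227). Pushing d +x.

Call:
servo_tool([
  [0, -4, 1, 0, 0],
  [0, -4, 0, 0, 0],
  [0, -3, 0, 0, 0],
  [0, 0, 0, 0, 0],
])

```text
t: 29.8
position: [0.5402, -0.0023, 0.0242]
tool_rot: [3.131, -0.076, 3.032]
force: [1.3, -0.2, 0.2]
width: -0.002
```

```bash
python3 -c "
from w import *
plan2((-54,-12),24,3)
c=camera('scene');crop(c,300,165,410,265,6,'s28.png')"
```

```text
t 29.8 plate [-55.9 -13.8] z 24.2 rpy [179.4  -4.3 173.7] F [ 1.3 -0.2  0.2] ->total [-1.9  1.8  0. ] per row [-0.6  0.6  0. ]
```

View pics/s28.png

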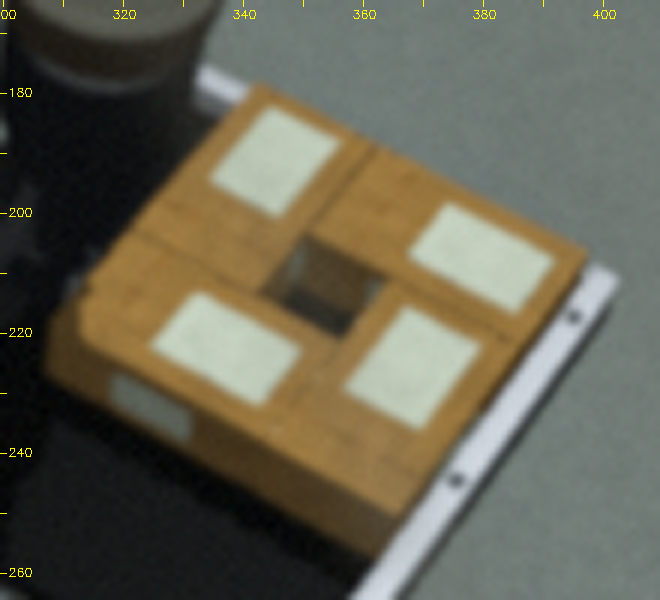

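All seams now look closed. One gentle extra press, then back off and look from above.

Call:
servo_tool([
  [0, -3, 0, 0, 0],
  [0, 8, 0, 0, 0],
  [0, 10, 0, -20, 0],
  [0, 5, 0, -45, 0],
  [0, -25, 5, -50, 0],
  [0, -45, 5, -50, 0],
  [0, -45, 5, -30, 0],
  [0, -35, 5, -20, 0],
  [0, 0, 0, 0, 0],
])

```text
t: 30.75
position: [0.6676, 0.0005, 0.2139]
tool_rot: [3.131, -0.076, 3.033]
force: [0.3, 0.4, -0.6]
width: 0.004
```

```bash
python3 -c "
from w import *
c=camera('wrist'); crop(c,100,20,420,260,2.4,'w29.png');np.save('w29T.npy',c['T'])
plan2((50,10),240,3)"
```

```text
t 30.8 plate [68.4  2.2] z 213.5 rpy [179.4  -4.4 173.8] F [-1.  -0.  -0.9] ->total [ 20.4   8.  -24.9] per row [ 6.8  2.7 -8.3]
```

View pics/w29.png

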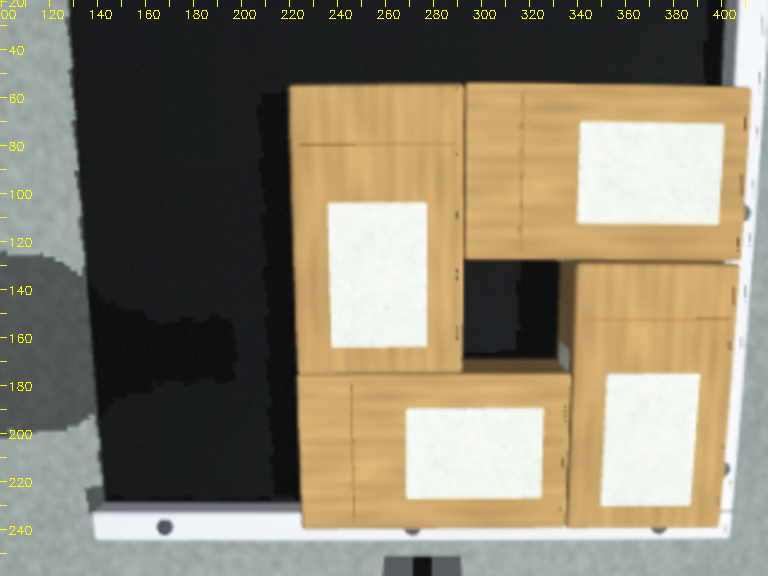

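```bash
python3 -c "
from w import *
c=camera('wrist'); crop(c,270,50,420,150,5.2,'w30.png');crop(c,210,130,360,245,5.2,'w31.png')"
```

```text
(no output)
```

View pics/w30.png

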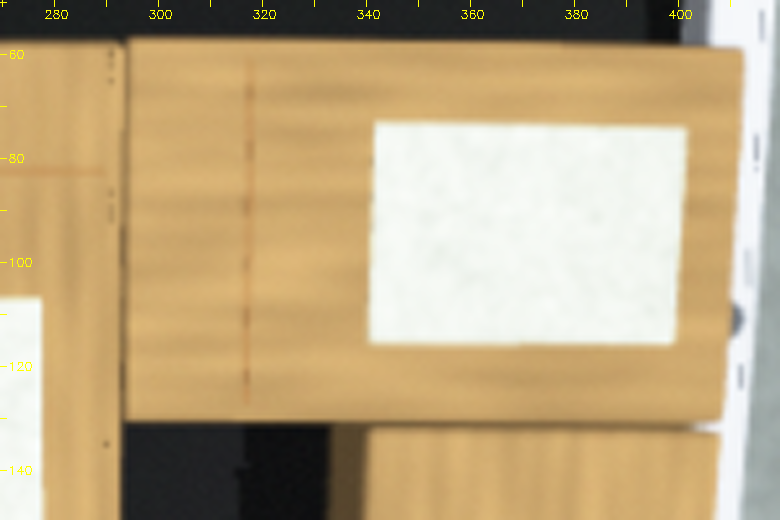

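View pics/w31.png

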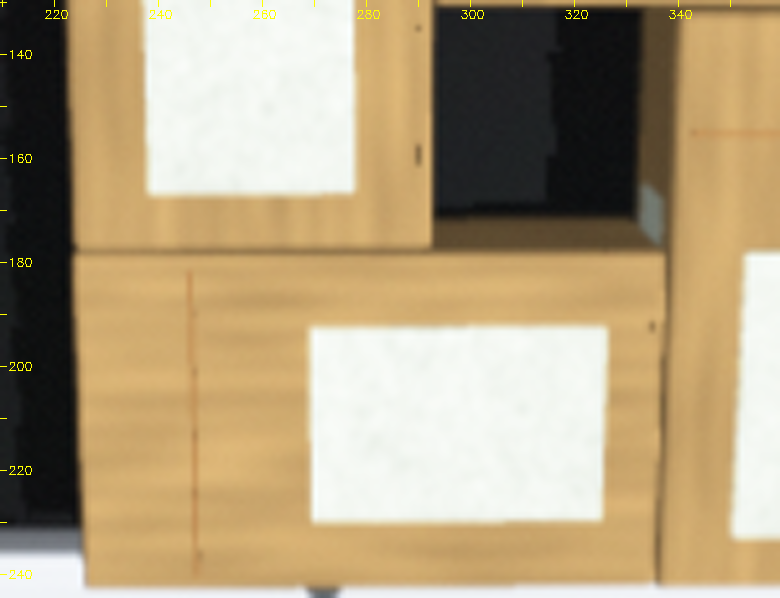

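a–b, b–d and c–d show only the ordinary edge seam. a–c opens about 1 mm at the left rail, at (404,131), so I'll nudge c's left part +x.

```bash
python3 -c "
from w import *
plan2((-72,86),70,6)"
```

```text
t 30.85 plate [66.6  2. ] z 213.2 rpy [179.4  -4.5 173.8] F [-0.5  0.7 -0.7] ->total [127.1  82.2 154.5] per row [21.2 13.7 25.8]
```

Call:
servo_tool([
  [0, 30, 14, 5, 0],
  [0, 30, 15, 10, 0],
  [0, 28, 15, 25, 0],
  [0, 25, 15, 35, 0],
  [0, 15, 14, 40, 0],
  [0, 5, 10, 35, 0],
  [0, 0, 0, 0, 0],
])

```text
t: 31.55
position: [0.513, 0.1009, 0.066]
tool_rot: [3.132, -0.082, 3.032]
force: [-0.9, -0.5, 0.7]
width: 0.002
```

```bash
python3 -c "
from w import *
plan2((-68,88),24,3)"
```

```text
t 31.55 plate [-94.   85.9] z 66.0 rpy [179.5  -4.7 173.7] F [-0.9 -0.5  0.7] ->total [-29.3   1.8  39.8] per row [-9.8  0.6 13.3]
```

Call:
servo_tool([
  [0, -4, 1, 20, 0],
  [0, -6, 1, 18, 0],
  [0, -8, 0, 4, 0],
  [0, -7, 0, 0, 0],
  [0, 0, 0, 0, 0],
])

```text
t: 32.05
position: [0.5351, 0.0989, 0.0282]
tool_rot: [3.131, -0.075, 3.032]
force: [-0.3, 0.1, 0.4]
width: 0.005
```

```bash
python3 -c "
from w import *
plan2((-55,88),24,3)
c=camera('scene');crop(c,300,165,410,265,6,'s32.png')"
```

```text
t 32.05 plate [-71.8  86.3] z 28.2 rpy [179.4  -4.3 173.7] F [-0.3  0.1  0.4] ->total [-17.1   1.7   2.9] per row [-5.7  0.6  1. ]
```

View pics/s32.png

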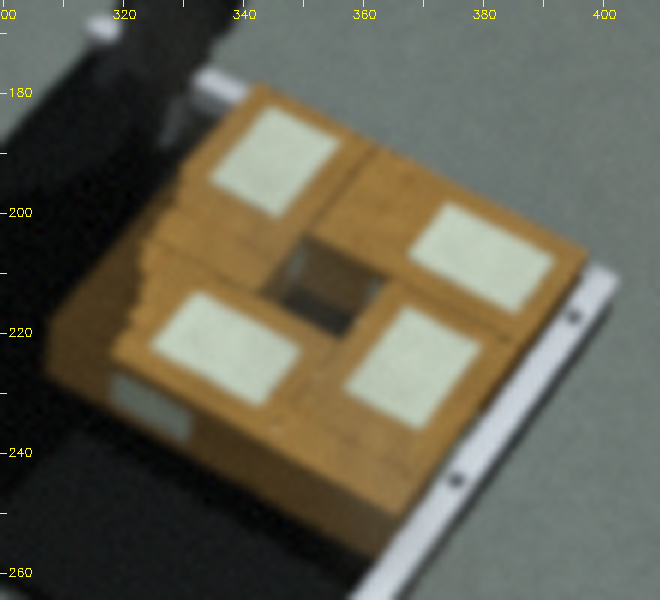

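The fingers are behind c's left part. Pressing gently.

Call:
servo_tool([
  [0, -8, 0, 2, 0],
  [0, -5, 0, 0, 0],
  [0, -4, 0, 0, 0],
  [0, -3, 0, 0, 0],
  [0, 0, 0, 0, 0],
])

```text
t: 32.6
position: [0.5513, 0.0972, 0.0272]
tool_rot: [3.13, -0.086, 3.033]
force: [-0.7, -0.1, -0.1]
width: -0.001
```

```bash
python3 -c "
from w import *
plan2((-55,88),24,3); c=camera('wrist'); plan2((-55,88),24,3)"
```

```text
t 32.6 plate [-55.5  86.3] z 27.2 rpy [179.3  -4.9 173.8] F [-0.7 -0.1 -0.1] ->total [-0.8  1.6  3.1] per row [-0.3  0.5  1. ]
t 32.65 plate [-55.2  86.4] z 27.1 rpy [179.3  -4.9 173.8] F [-4.8  0.4  1.4] ->total [-0.5  1.6  3.1] per row [-0.2  0.5  1. ]
```

Stalled in contact (tilt rising, about 5 N). One last press, then retreat and inspect.

Call:
servo_tool([
  [0, -3, 0, 0, 0],
  [0, 8, 0, 0, 0],
  [0, 10, 0, -20, 0],
  [0, 5, 0, -45, 0],
  [0, -25, -15, -50, 0],
  [0, -45, -18, -50, 0],
  [0, -45, -18, -35, 0],
  [0, -40, -18, -25, 0],
  [0, 0, 0, 0, 0],
])

```text
t: 33.55
position: [0.6694, 0.0235, 0.2163]
tool_rot: [3.132, -0.088, 3.035]
force: [-0.2, 0.1, -1.1]
width: -0.002
```

```bash
python3 -c "
from w import *
c=camera('wrist'); crop(c,80,20,400,260,2.4,'w33.png');np.save('w33T.npy',c['T']); crop(c,260,40,410,150,5.2,'w34.png')
plan2((50,10),240,3)
c=camera('scene');cv2.imwrite('pics/s33.png',c['color'][:,:,::-1]);crop(c,300,165,410,265,6,'s33c.png')"
```

```text
t 33.6 plate [67.8 26.3] z 215.8 rpy [179.4  -5.1 173.9] F [-0.5  0.4 -0.8] ->total [ 19.9 -16.1 -22.7] per row [ 6.6 -5.4 -7.6]
```

View pics/w33.png

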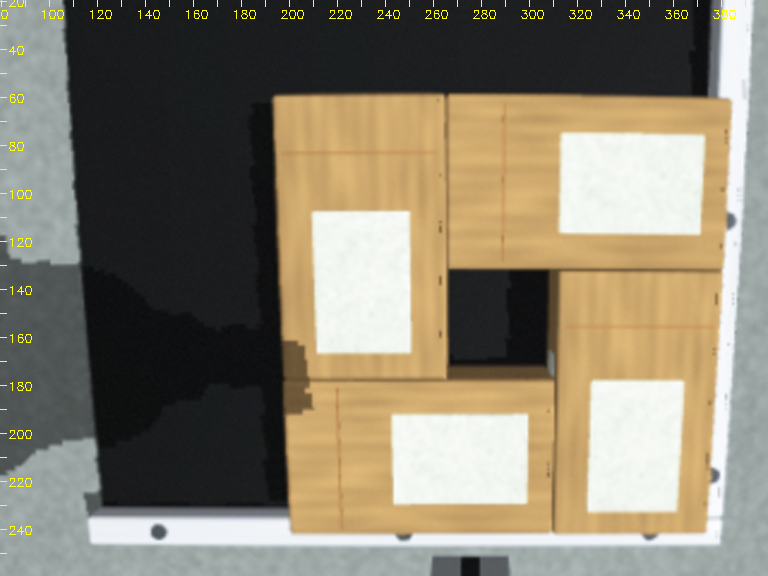

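View pics/w34.png

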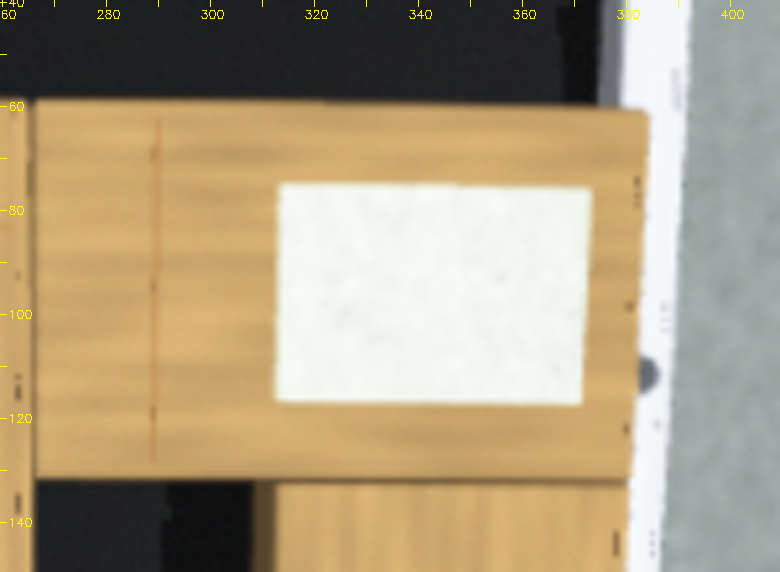

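View pics/s33.png

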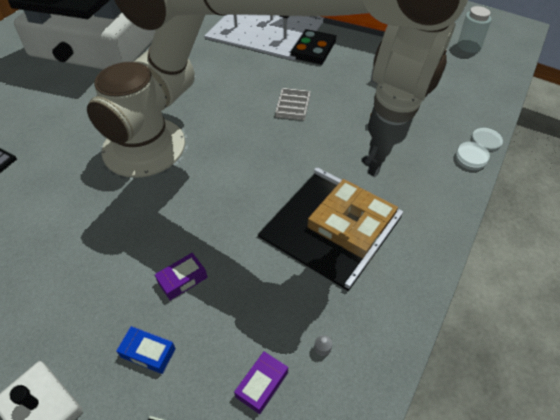

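The ring is closed on all four seams, and the other objects haven't moved. One last check of the rail contact from the side camera.

```bash
python3 -c "
from w import *
c=camera('side');crop(c,250,165,360,240,7,'d40.png')
c=camera('wrist'); c['T']=np.load('w33T.npy')
f=lambda l:[((p+.5)/2.4-.5+80,(q+.5)/2.4-.5+20) for p,q in l]
print([toP(p) for p in topl(c,f([(274,96),(445,94),(730,99),(722,268),(705,532),(553,533),(291,532),(286,380),(446,378),(555,270),(447,268)]),.048)[:,:2]*1000])
R=topl(c,f([(720,545),(90,543)]),.027)[:,:2]*1000; print([toP(p) for p in R])
"
```

```text
[array([-42.6, -40. ]), array([-42.8,  18.9]), array([-41.9, 117.9]), array([ 16.5, 117.9]), array([116.2, 117.3]), array([116.1,  58.8]), array([115.2, -41. ]), array([ 56.7, -40. ]), array([56.2, 18.5]), array([17.4, 57.7]), array([16.6, 19.2])]
[array([129.4, 130.1]), array([ 127.4, -128.9])]
```

View pics/d40.png

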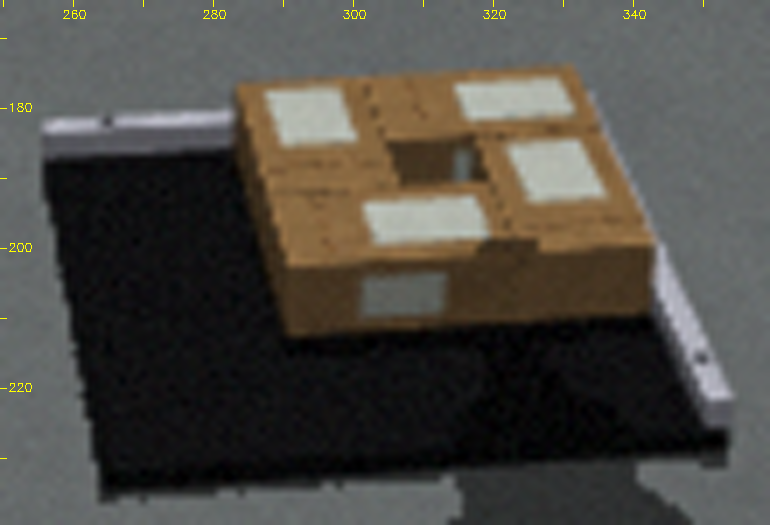

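```bash
python3 -c "
from cell import *
print(close_job(), sense()['t'])"
```

```text
the job is handed in; nothing more can be done
the job is handed in; nothing more can be done
```

The four cartons now lie flat in the pinwheel, and I handed the job in at about 34 s of the 72 s allowed. No verdict came back.

- **Placing:** I gripped carton c and slid it into the left place. I set carton d down on the plate to the right of its place and pushed it home with shut fingers.
- **Mishaps:**
  - Joint 6 reached its limit while I was carrying d. That left the tool tilted a few degrees for the rest of the job.
  - My first push on d turned carton b about 3 mm off the far rail. I pressed b back from inside the hole, nudged it against a, then reseated d and c. So b was moved for a while, and is back in its place.
- **Final checks:** The wrist view shows only hairline seams between the cartons. The measured corners lie within about 3 mm of the nominal pinwheel. The biggest differences are along the far rail, but the rail itself also measured 1–3 mm short there, so I read that as camera error. The side view shows the cartons flat and level with no visible gap along the rails, though their tops partly hide the contact line. The highest push force I read was about 9 N. The bottle, lens, tray and look-alikes were not touched, and the gripper is clear of everything.

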